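Take the hot lid off the red pot with the lid lifter

ROBOT

A 6-joint arm with a two-finger parallel gripper is mounted at the origin on a cart in front of the work surface, level with it; the furniture and walls round the work are solid. World frame = base frame: x ahead of the robot, y to its left, z up, the work surface at z = 0. Lengths are in m, angles in rad, forces in N, time in s.
With the tool pointing down it reaches from about 0.3 to 0.775 m from the base axis. Payload 14.6 kg.
Tool frame: the origin (TCP) lies on the centre line of the jaws, within the pads' length; the fingertips stand env.finger_overhang ahead of it and the grasp point (between the pads) lies 5 mm behind it (env.finger_overhang is the distance from the TCP to the fingertips, in m); x points along the fingers, y is the direction in which the jaws open and shut, and the axes are right-handed (so a half turn about x gives the same grasp; the last joint's range is limited). The gripper opens to 94 mm and grips with 3 to 60 N. Pads are 16 mm wide; open, the fingers measure 119 mm over their backs; the gripper's body (75 mm by 177 mm) begins 78 mm behind the grasp point.
Start: joints at [1.184, 0.3, 1.521, -0, 1.321, -0.067], TCP at [0.173, 0.522, 0.219] pointing down, gripper open.
Joint ranges: [-3.03, 3.03], [-0.79, 2.21], [0.23, 2.52], [-1.04, 4.18], [0, 3.07], [-2.55, 2.55]. Speed limits (rad/s): [2.22, 2.22, 2.57, 3.14, 3.14, 3.14].

INTERFACE

Orientations are given as [roll, pitch, yaw] about the fixed x, y, z axes, in that order (R = Rz(yaw) Ry(pitch) Rx(roll)).
In Python, from rig import monitor, eyes, env gives the robot as it stands.
- The arm moves only by the shell command python3 -m inch 'ROWS' [OPENING] [FORCE]. ROWS is JSON, a list of rows, each an object with "slide": the shift along the tool's x, y, z in mm, a list of three; "rot": the turn, a rotation vector about the tool's x, y, z in rad, a list of three. A call has exactly 8 rows; each row shifts and turns the commanded pose from where the row before left it, along the tool's axes as they then stand; what a row does not reach is not made up. A row lasts 1/12 s, in which the tool goes at most 41.7 mm and 7.16 degrees, less where a joint would pass 70% of its speed; a pose out of reach is approached as far as the arm can. A call with a gripper value outside its range is refused whole. OPENING is the opening, from 0 (shut) to 1 (fully open), set as the call begins (- or left out, the last holds). The fingers move at their own pace and stop on an object; FORCE is the grip in N (left out, the last holds). Time passes only in rows, so rows that do not move let the fingers close, or fill a call up. It gives the time, the measured TCP pose, the force and the opening at its end, in the units of the state.
- monitor.observe(): the state, without advancing time (a new reading comes with each control period).
- eyes.capture(name): name is "scene" or "side" or "wrist"; returns a dict with "img" (480x640x3 uint8, red, green, blue), "z_map" (480x640 float32, m along the optical axis (not along the pixel's ray), 0 where there is no reading), "mtx" (3x3 intrinsics, pixels), "extrinsics" (4x4, takes a point from world to camera coordinates). Camera axes: x right, y up, looking along -z (the intrinsics and any distortion apply to the point x, -y, -z); pixel columns grow to the right and rows downward; lengths in m; the calibration is good to about 2 mm. A picture is of the moment at which its call begins.
- env.sign_off(): hands the job in, once; it reports no verdict.
The state is a dict: "clock": time; "joint_pos": joint angles; "dq": joint speeds; "joint_efforts": joint torques, N m; "tcp_pos": TCP position; "eef_rot": TCP orientation; "force": force on the tool from outside, world axes, zero at the start; "ft_torque": the same for the moment, N m; "opening": opening from 0.0 (shut) to 1.0 (fully open).
Only numpy, scipy, OpenCV 4.12 (cv2) and the standard library are available. Lean on these libraries where they do the work, as an engineer would, in place of code of your own. Each camera call takes 0.05 s, during which the arm holds its last target.

TASK

The lid of the red pot is hot, so pick up the lid lifter from its white tray and lift that lid by its loop handle with the lifter, keeping it level and never touching the lid with the gripper. Set the lid down gently, right way up, on the middle of the round cork mat, then slide the lifter out of the loop and stand it upright on its tray again.

Things in the scene. Friction and masses are not known exactly. Their poses are not given: they have to be found in the camera images.
- lifter: Lid lifter on a flat steel fork foot. Origin: underside of the foot's centre (88 x 56 mm); z up, x where the 2 prongs point. Wooden handle 26x26 mm, z 69 to 151, hold at z 110; it and the 12x12 shaft are centred at x -14. Heel plate x -44 to -8. Prongs x -8 to 44, 6 thick, 42 over both, tips (x 38 to 44) turned up to z 13. The loop's strap sits across them, best at x +14. 0.2 kg, loose.
- red_lid: Loose red lid, 146 mm across, 0.3 kg, on the red pot (not the blue one). Origin: centre of its underside, z up; the 116 mm skirt sits 8 mm inside the pot, so the origin starts 62 mm above the worktop. Lid top z 20. Steel loop over its middle, open toward its +x and -x: top bar along y, a flat strap 14 wide, z 60 to 66; 80 mm free between the uprights (y -40 to 40), 40 mm free below the bar.
- mat: Round cork mat, fixed on the worktop, 170 mm across, 6 mm thick. Origin: centre of its underside, z up. The lid goes here.
- tray: White shallow rectangular tray, fixed, 150 (x) x 120 (y) mm outside with 4 mm walls; rim 10 mm high. Origin: centre of its underside, z up; its inner floor is 4 mm above the worktop. The lifter starts here and returns here.
Mind the look-alikes: they are no part of the job. There is more than one size of the mat; the job needs the larger. What is shaped like the lifter but yellow is not meant.

How it is judged:
On the way:
1. the red lid hangs level on the lifter, lifted clear of the pot (height (world z) of red_lid above 0.095 m and contact force between lifter and red_lid above 1 N and angle between red_lid's own z axis and vertical below 0.25 rad), for 0.3 s.
At the end, for the whole second after the job is handed in: The red lid lies flat, right way up and at rest on the cork mat, its centre within 30 mm of the mat's centre; the lifter stands upright (within 0.1 rad) and at rest on the floor of its tray, the centre of its foot within 45 mm of the tray's centre (horizontal distance between red_lid and mat below 0.03 m and height (world z) of each of red_lid, lifter below 0.012 m and angle between each of red_lid, lifter's own z axis and vertical below 0.1 rad and linear speed of each of red_lid, lifter below 0.02 m/s and horizontal distance between lifter and tray below 0.045 m); the robot touches nothing.
It fails at once if the gripper or arm touches the hot red lid (contact force between any of the fingers, the arm and red_lid above 0.5 N).
It fails at once if the red lid tips by more than 0.45 rad (angle between red_lid's own z axis and vertical above 0.45 rad).
It fails at once if the red lid is dropped or flung (faster than 0.8 m/s) (linear speed of red_lid above 0.8 m/s).
It also fails if it takes over 72 s, if anything falls off the work surface, if the arm or the gripper's body presses on something with over 40 N, if the wrist force passes 120 N, or if a joint passes its speed limit or range.

## Working session

There is one attempt and no reset: what is moved stays moved. The work goes in short steps, Python scripts to look and compute and a shell command to move; the robot and the scene stay as the last step left them, time stands still between calls to the robot, and variables do not carry over. Pictures are saved under pics/ and viewed, and the job is handed in when it is done.

```bash
ls -la; mkdir -p pics; cat > h.py <<'E'
import numpy as np,cv2
from rig import monitor,eyes,env
from scipy.spatial.transform import Rotation as R
def cap(n,f):
    c=eyes.capture(n); np.savez(f'pics/{f}.npz',**{k:np.asarray(v) for k,v in c.items()})
    cv2.imwrite(f'pics/{f}.png',c['img'][:,:,::-1]); return c
def ld(f): return np.load(f'pics/{f}.npz')
def p3(c,u,v):
    z=float(c['z_map'][v,u]); K=c['mtx']; 
    p=np.array([(u-K[0,2])/K[0,0]*z,-(v-K[1,2])/K[1,1]*z,-z,1]); return (np.linalg.inv(c['extrinsics'])@p)[:3]
def cloud(c):
    K=c['mtx'];z=c['z_map'].astype(float);v,u=np.mgrid[:480,:640]
    P=np.stack([(u-K[0,2])/K[0,0]*z,-(v-K[1,2])/K[1,1]*z,-z,np.ones_like(z)],-1)
    return (P@np.linalg.inv(c['extrinsics']).T)[...,:3]
def crop(f,u0,v0,u1,v1,s,o):
    i=cv2.imread(f'pics/{f}.png')[v0:v1,u0:u1]; cv2.imwrite(f'pics/{o}.png',cv2.resize(i,None,fx=s,fy=s,interpolation=cv2.INTER_CUBIC))
E
python3 - <<'E'
from h import *
print(monitor.observe(), env.finger_overhang)
for n in ['scene','side','wrist']:
    c=cap(n,n+'0'); print(n,c['mtx'].tolist(),c['extrinsics'].round(3).tolist(),[k for k in c])
E
```

```text
total 12
drwxr-xr-x  3 agent agent 4096 Dec  7 00:08 .
drwxr-xr-x 23 root  root  4096 Dec  7 00:08 ..
drwxr-xr-x  2 agent agent 4096 Dec  7 00:08 pics
{'clock': 0.0, 'joint_pos': array([ 1.18440570e+00,  3.00462935e-01,  1.52158418e+00,  3.42195686e-06,
        1.32071249e+00, -6.65726150e-02]), 'dq': array([-0.00268574,  0.00010999, -0.00074668, -0.0017519 , -0.00134234,
       -0.00077145]), 'joint_efforts': array([ 1.37691859e-03, -5.31815851e+01, -3.52737737e+01,  7.08990684e-02,
        2.44575430e-02, -1.11275856e-04]), 'tcp_pos': array([0.17280934, 0.52188169, 0.21888949]), 'eef_rot': array([-1.64020925,  1.56962937, -1.96002811]), 'force': array([ 0.01512161, -0.39919494,  0.16150139]), 'ft_torque': array([-0.00241978,  0.03301471,  0.01613921]), 'opening': 0.9971983767249056} 0.014
scene [[462.9920717758746, 0.0, 320.51232126645147], [0.0, 462.9920717758746, 233.90672199224483], [0.0, 0.0, 1.0]] [[0.49, -0.871, 0.018, -0.187], [0.632, 0.369, 0.682, -0.344], [-0.601, -0.323, 0.731, -1.26], [0.0, 0.0, 0.0, 1.0]] ['img', 'z_map', 'mtx', 'extrinsics']
side [[449.9065278038548, 0.0, 316.8474103648807], [0.0, 449.9065278038548, 242.64827264276573], [0.0, 0.0, 1.0]] [[-1.0, 0.001, -0.026, 0.47], [-0.024, -0.463, 0.886, -0.033], [-0.011, 0.887, 0.462, -1.264], [0.0, 0.0, 0.0, 1.0]] ['img', 'z_map', 'mtx', 'extrinsics']
wrist [[365.870981052072, 0.0, 319.2270063697024], [0.0, 365.870981052072, 234.67926321937568], [0.0, 0.0, 1.0]] [[0.313, 0.95, -0.002, -0.55], [-0.919, 0.303, -0.251, 0.026], [-0.238, 0.081, 0.968, -0.391], [0.0, 0.0, 0.0, 1.0]] ['img', 'z_map', 'mtx', 'extrinsics']
```

View pics/scene0.png

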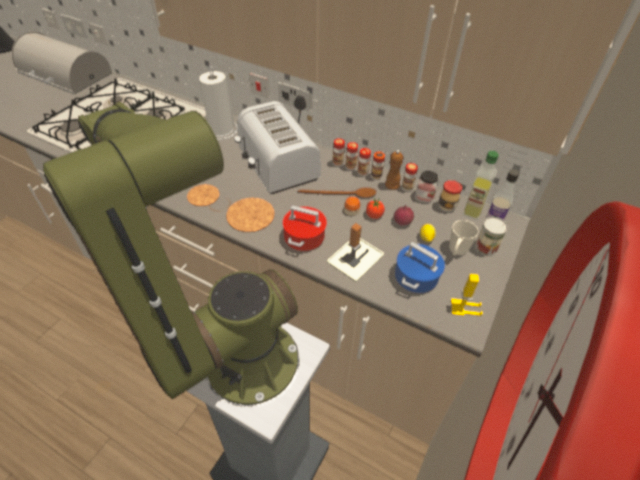

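View pics/side0.png

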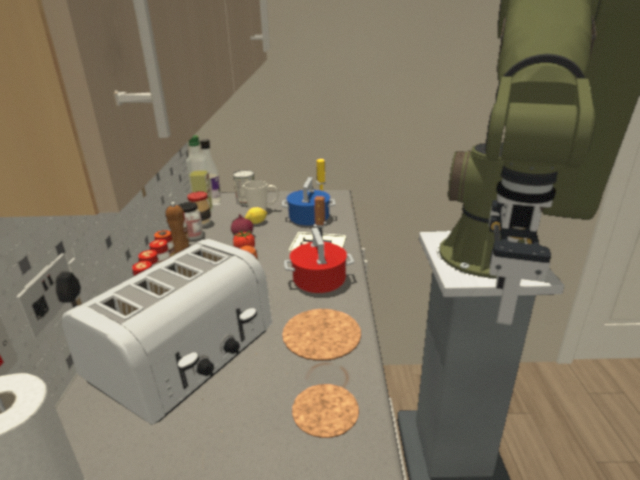

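View pics/wrist0.png

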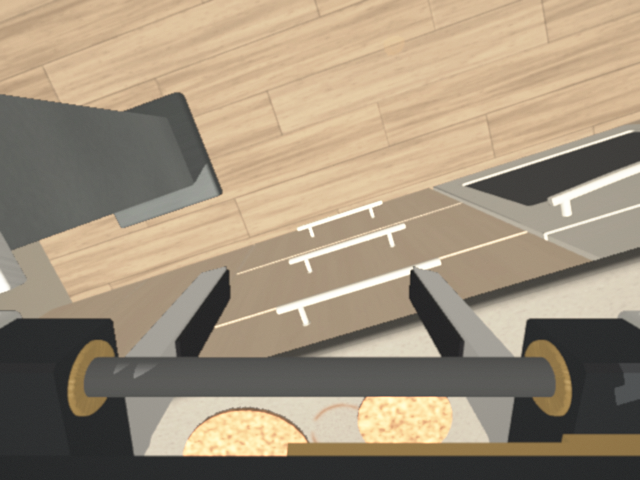

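Scene view: two cork mats, at (250,213) and (203,195). The nearer and larger one should be the target. There are two lifters: a wooden handle on the white tray at (356,240), and a yellow one at (468,295) that isn't meant. There are two pots: red at (304,228), which is the one to use, and blue at (420,267). I'll confirm each in enlarged crops.

```bash
python3 - <<'E'
from h import *
crop('scene0',180,175,400,285,3.6,'c1'); crop('side0',270,170,400,340,3.5,'c2')
c=ld('scene0'); s=ld('side0')
P=cloud(c); S=cloud(s)
for nm,c_,Q in(('scene',c,P),('side',s,S)):
    hsv=cv2.cvtColor(c_['img'],cv2.COLOR_RGB2HSV).astype(int)
    m=(hsv[...,0]>4)&(hsv[...,0]<20)&(hsv[...,1]>90)&(abs(Q[...,2]-.006)<.006)&(c_['z_map']>0)
    n,l,st,ce=cv2.connectedComponentsWithStats(m.astype(np.uint8))
    for i in range(1,n):
        if st[i,4]>150:
            q=Q[l==i]; h=cv2.convexHull(q[:,:2].astype(np.float32)); print(nm,'mat',cv2.minEnclosingCircle(h),q[:,2].mean())
    m=((hsv[...,0]<6)|(hsv[...,0]>174))&(hsv[...,1]>170)&(Q[...,2]>.02)&(Q[...,0]>.3)&(Q[...,0]<.6)
    # red pot
    n,l,st,ce=cv2.connectedComponentsWithStats(m.astype(np.uint8))
    for i in range(1,n):
        if st[i,4]>300:
            q=Q[l==i]; t=q[abs(q[:,2]-.08)<.006]; print(nm,'red',st[i],len(t),cv2.minEnclosingCircle(t[:,:2].astype(np.float32)) if len(t)>5 else 0,q[:,2].max())
E
```

```text
scene mat ((0.4553065598011017, 0.5373485684394836), 0.06257223337888718) 0.00542476075143083
scene mat ((0.4621211886405945, 0.3301936089992523), 0.09079580754041672) 0.006965412486095779
scene red [ 283  211   43   38 1045] 723 ((0.45973366498947144, 0.10765839368104935), 0.07087056338787079) 0.0890893681385101
side mat ((0.4607090651988983, 0.32865989208221436), 0.08920691162347794) 0.006025942933868166
side mat ((0.45702314376831055, 0.5391660332679749), 0.0614420585334301) 0.004196946429778863
side red [ 290  243   56   45 1881] 935 ((0.4667460322380066, 0.11678354442119598), 0.0711883157491684) 0.6259478849780915
```

View pics/c1.png

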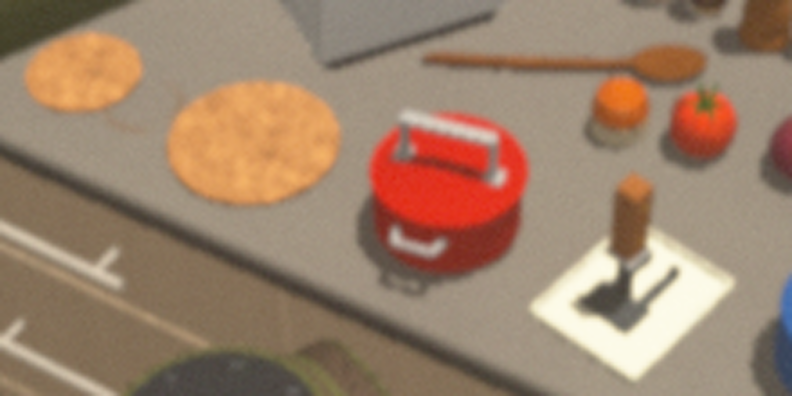

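View pics/c2.png

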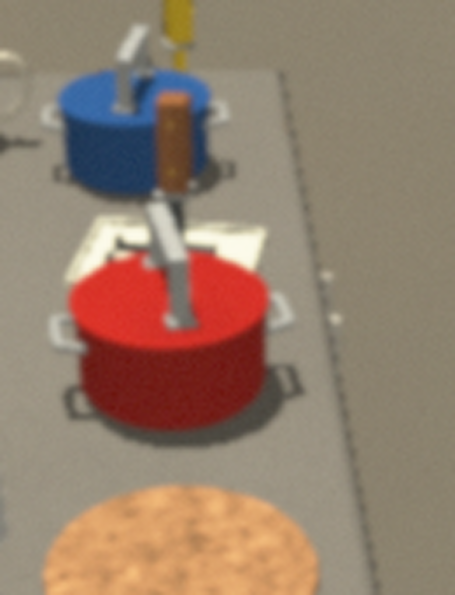

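The crops confirm the red pot's lid with its steel loop, the larger mat, and the wooden-handled lifter on the white tray. Next I'll measure the loop, handle and tray.

```bash
python3 - <<'E'
from h import *
for f in ('scene0','side0'):
    c=ld(f); P=cloud(c); x,y,z=P[...,0],P[...,1],P[...,2]
    m=(abs(x-.463)<.08)&(abs(y-.112)<.08)&(z>.105)&(z<.14)
    q=P[m]; r=cv2.minAreaRect(q[:,:2].astype(np.float32)); print(f,'loop',len(q),q.mean(0),r,q[:,2].max())
    ax=np.linalg.svd((q-q.mean(0))[:,:2])[2][0]; print('bar dir deg',np.degrees(np.arctan2(ax[1],ax[0])))
    m=(x>.35)&(x<.6)&(y>-.2)&(y<.04)&(z>.09)&(z<.17)
    q=P[m]; print('handle',len(q),q.mean(0),q.min(0),q.max(0))
    hsv=cv2.cvtColor(c['img'],cv2.COLOR_RGB2HSV).astype(int)
    m=(hsv[...,1]<70)&(hsv[...,2]>200)&(x>.3)&(x<.6)&(y>-.25)&(y<.04)&(z<.02)&(z>-.005)
    q=P[m]; print('tray',len(q),cv2.minAreaRect(q[:,:2].astype(np.float32)),q.mean(0))
    m=(hsv[...,2]<110)&(x>.35)&(x<.55)&(y>-.15)&(y<.02)&(z<.03)&(z>-.005)
    q=P[m]; print('fork',len(q),cv2.minAreaRect(q[:,:2].astype(np.float32)) if len(q) else 0)
c=ld('scene0');crop('scene0',320,215,390,285,8,'c3')
E
```

```text
scene0 loop 130 [0.4633235  0.10870583 0.12652722] ((0.4640618562698364, 0.10955991595983505), (0.02029683068394661, 0.09114384651184082), 10.935643196105957) 0.13322590102671428
bar dir deg -80.37953682879326
handle 202 [ 0.45192972 -0.07812587  0.13087456] [ 0.4413245  -0.09015209  0.09037047] [ 0.47155353 -0.06055905  0.16048217]
tray 989 ((0.46998393535614014, -0.07943637669086456), (0.1288362741470337, 0.16127951443195343), 78.5372085571289) [ 0.46042649 -0.08812068  0.00608337]
fork 82 ((0.4435221552848816, -0.06670220196247101), (0.03185427188873291, 0.033690813928842545), 65.3943099975586)
side0 loop 155 [0.46492291 0.12389679 0.12399886] ((0.46617430448532104, 0.11347424983978271), (0.014271593652665615, 0.0918380543589592), 10.831560134887695) 0.13067795439177138
bar dir deg 101.77972782583417
handle 251 [ 0.4608077  -0.06519228  0.1256514 ] [ 0.44616891 -0.08660224  0.0900748 ] [ 0.47554062 -0.05670743  0.15730522]
tray 350 ((0.46701231598854065, -0.08507439494132996), (0.1198485866189003, 0.1505371779203415), 79.01893615722656) [ 0.46989717 -0.10882951  0.00587342]
fork 2 ((0.506798505783081, -0.0977628082036972), (0.005906761158257723, 0.0), 122.98677825927734)
```

View pics/c3.png

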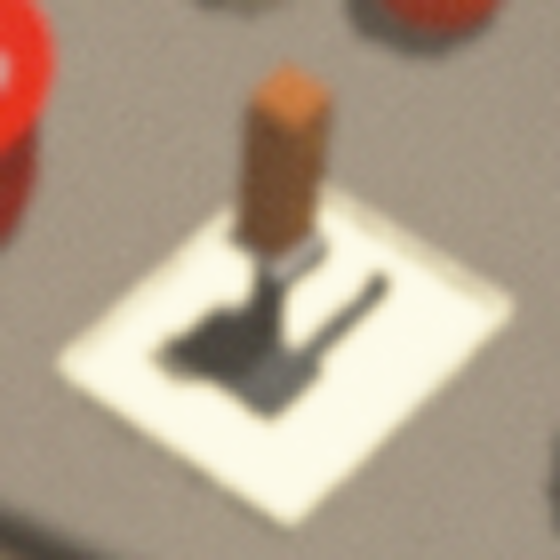

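```bash
cat >> h.py <<'E'
def st(): 
    o=monitor.observe(); return o,R.from_euler('xyz',o['eef_rot'])
def plan(target,yaw=None,cmd=None):
    """target TCP world; yaw=desired world yaw(deg) of tool y axis, tool x straight down. prints rot first then slide (in post-rot frame)"""
    o,r=st(); p=o['tcp_pos']
    if yaw is not None:
        y=np.array([np.cos(np.radians(yaw)),np.sin(np.radians(yaw)),0]); x=np.array([0,0,-1.]); T=R.from_matrix(np.stack([x,y,np.cross(x,y)],1))
        print('rot total tool frame rad',(r.inv()*T).as_rotvec().round(4))
    else: T=r
    print('slide mm (after rot)',((T.inv().apply(np.array(target)-p))*1000).round(1),'slide in present frame',((r.inv().apply(np.array(target)-p))*1000).round(1))
    print('t',o['clock'],'p',p.round(4),'yaw_y',np.degrees(np.arctan2(*r.as_matrix()[[1,0],1])).round(2),'tilt',np.degrees(np.arccos(-r.as_matrix()[2,0])).round(2),'F',o['force'].round(1),'op',round(o['opening'],3))
E
python3 - <<'E'
from h import *
o,r=st(); print(r.as_matrix().round(3))
c=ld('wrist0'); E=c['extrinsics']; cw=-E[:3,:3].T@E[:3,3]; print('cam in tool mm',r.inv().apply(cw-o['tcp_pos'])*1000,'look dir tool',r.inv().apply(-E[2,:3]))
plan([.40,-.03,.27],169); plan([.4,-.03,.27],-11)
E
```

```text
[[-0.     0.314  0.949]
 [-0.001  0.949 -0.314]
 [-1.    -0.001 -0.   ]]
cam in tool mm [-164.93295384    1.08226431  -73.5690743 ] look dir tool [ 0.96787052 -0.00115753  0.25144644]
rot total tool frame rad [-1.6986e+00 -8.0000e-04  6.0000e-04]
slide mm (after rot) [ -51.  -328.3 -498.5] slide in present frame [ -50.6 -452.6  389.2]
t 0.15 p [0.1728 0.5219 0.219 ] yaw_y 71.68 tilt 0.05 F [-0.  -0.4 -0.2] op 1.003
rot total tool frame rad [1.443e+00 6.000e-04 7.000e-04]
slide mm (after rot) [-51.  328.3 498.5] slide in present frame [ -50.6 -452.6  389.2]
t 0.15 p [0.1728 0.5219 0.219 ] yaw_y 71.68 tilt 0.05 F [-0.  -0.4 -0.2] op 1.003
```

```bash
python3 - <<'E'
import numpy as np
d=np.array([17.9,-35.1])
for k in range(16):
    a=np.radians(71.68-5.17*k); y=np.array([np.cos(a),np.sin(a)]); z=np.array([np.sin(a),-np.cos(a)]); print(k,[-5,round(d@y),round(d@z)])
E
```

```text
0 [-5, -28, 28]
1 [-5, -25, 30]
2 [-5, -22, 33]
3 [-5, -19, 34]
4 [-5, -16, 36]
5 [-5, -13, 37]
6 [-5, -9, 38]
7 [-5, -6, 39]
8 [-5, -2, 39]
9 [-5, 1, 39]
10 [-5, 5, 39]
11 [-5, 8, 39]
12 [-5, 12, 38]
13 [-5, 15, 36]
14 [-5, 18, 35]
15 [-5, 21, 33]
```

```bash
python3 -m inch '[{"slide":[-5,-28,28],"rot":[0.09,0,0]},{"slide":[-5,-25,30],"rot":[0.09,0,0]},{"slide":[-5,-22,33],"rot":[0.09,0,0]},{"slide":[-5,-19,34],"rot":[0.09,0,0]},{"slide":[-5,-16,36],"rot":[0.09,0,0]},{"slide":[-5,-13,37],"rot":[0.09,0,0]},{"slide":[-5,-9,38],"rot":[0.09,0,0]},{"slide":[-5,-6,39],"rot":[0.09,0,0]}]' 1
python3 -m inch '[{"slide":[-5,-2,39],"rot":[0.09,0,0]},{"slide":[-5,1,39],"rot":[0.09,0,0]},{"slide":[-5,5,39],"rot":[0.09,0,0]},{"slide":[-5,8,39],"rot":[0.09,0,0]},{"slide":[-5,12,38],"rot":[0.09,0,0]},{"slide":[-5,15,36],"rot":[0.09,0,0]},{"slide":[-5,18,35],"rot":[0.09,0,0]},{"slide":[-5,21,33],"rot":[0.09,0,0]}]'
python3 -m inch '[{"slide":[0,0,0],"rot":[0,0,0]},{"slide":[0,0,0],"rot":[0,0,0]},{"slide":[0,0,0],"rot":[0,0,0]},{"slide":[0,0,0],"rot":[0,0,0]},{"slide":[0,0,0],"rot":[0,0,0]},{"slide":[0,0,0],"rot":[0,0,0]},{"slide":[0,0,0],"rot":[0,0,0]},{"slide":[0,0,0],"rot":[0,0,0]}]'
python3 - <<'E'
from h import *
plan([.46,-.04,.3],-11); cap('wrist','w1'); cap('scene','scene1')
E
```

```text
clock: 0.82
tcp_pos: [0.3158, 0.2402, 0.2597]
eef_rot: [1.594, 1.571, 0.55]
force: [1.0, 0.1, 0.3]
opening: 1.0
clock: 1.48
tcp_pos: [0.4589, -0.0403, 0.2997]
eef_rot: [1.805, 1.571, 0.041]
force: [0.6, 0.9, 0.2]
opening: 0.999
clock: 2.15
tcp_pos: [0.4585, -0.0378, 0.2995]
eef_rot: [1.671, 1.571, -0.088]
force: [-0.8, -0.9, 1.0]
opening: 0.998
rot total tool frame rad [ 0.0038 -0.     -0.0001]
slide mm (after rot) [-0.5  1.9  1.9] slide in present frame [-0.5  1.9  1.9]
t 2.15 p [ 0.4585 -0.0378  0.2995] yaw_y -10.78 tilt 0.01 F [-0.8 -0.9  1. ] op 0.998
```

View pics/w1.png

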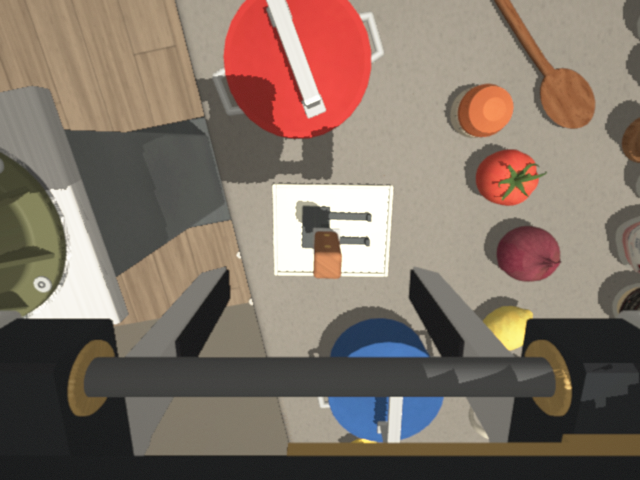

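The wrist view shows the tray spanning about (273–393, 183–277). The lifter's heel is at (315,218), and its prong tips at (370,216) and (367,241) point right, along world +x. The handle top is near (327,258). The red lid is at (298,65), with its bar running to (316,108). I'll enlarge this view and measure.

```bash
python3 - <<'E'
from h import *
crop('w1',265,175,405,285,5.7,'c4'); crop('w1',215,0,385,140,4.5,'c5')
c=ld('w1'); P=cloud(c);x,y,z=P[...,0],P[...,1],P[...,2]
m=(z>.145)&(z<.165)&(abs(x-.46)<.06)&(abs(y+.08)<.06); q=P[m]; print('handletop',len(q),q.mean(0),cv2.minAreaRect(q[:,:2].astype(np.float32)))
m=(z>.117)&(z<.137)&(abs(x-.46)<.08)&(abs(y-.11)<.08); q=P[m]; print('bar',len(q),q.mean(0),cv2.minAreaRect(q[:,:2].astype(np.float32)))
hsv=cv2.cvtColor(c['img'],cv2.COLOR_RGB2HSV).astype(int)
m=((hsv[...,0]<6)|(hsv[...,0]>174))&(hsv[...,1]>170)&(abs(z-.082)<.008)&(abs(x-.46)<.09)&(abs(y-.11)<.09);q=P[m]; print('lid',cv2.minEnclosingCircle(q[:,:2].astype(np.float32)))
m=(hsv[...,1]<60)&(hsv[...,2]>215)&(z<.02)&(z>-.005)&(abs(x-.46)<.1)&(abs(y+.08)<.09);q=P[m]; print('tray',cv2.minAreaRect(q[:,:2].astype(np.float32)))
E
```

```text
handletop 805 [ 0.45889166 -0.0723283   0.15384399] ((0.4585449695587158, -0.07405402511358261), (0.026629257947206497, 0.025843681767582893), 76.54090881347656)
bar 1830 [0.46441615 0.10922916 0.12763439] ((0.4645262658596039, 0.10916310548782349), (0.013986535370349884, 0.08629162609577179), 10.598029136657715)
lid ((0.4637325704097748, 0.11058551073074341), 0.07166168838739395)
tray ((0.46556317806243896, -0.08300843089818954), (0.12467299401760101, 0.15439406037330627), 78.5314712524414)
```

View pics/c4.png

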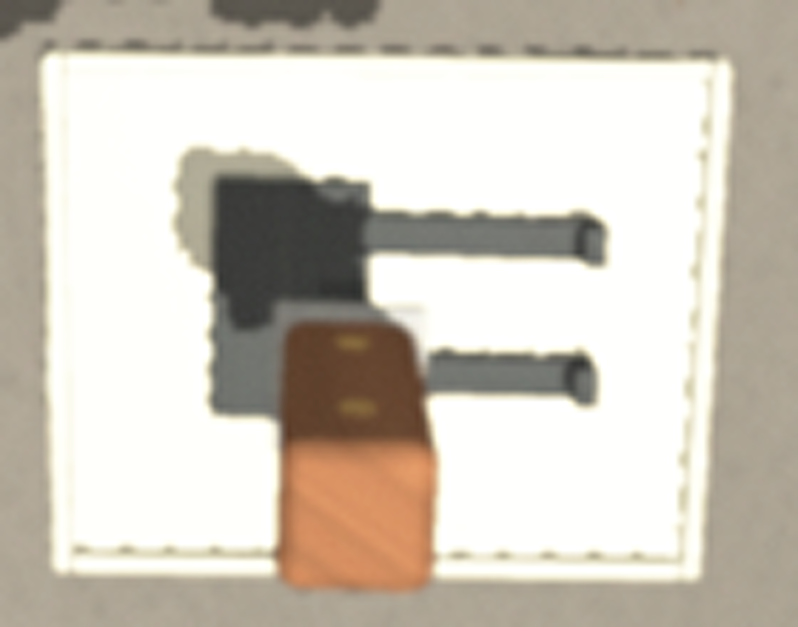

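View pics/c5.png

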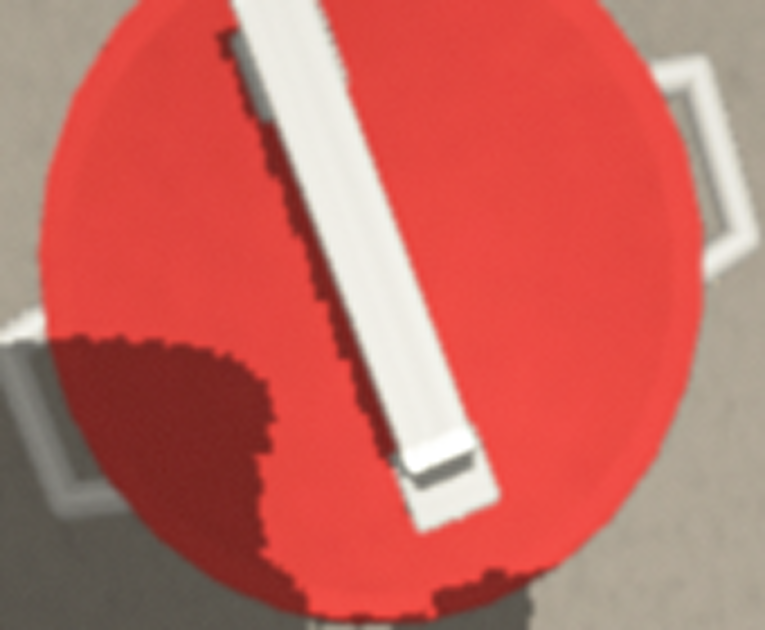

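```bash
python3 - <<'E'
from h import *
plan([.4585,-.074,.109],-12.5)
E
```

```text
rot total tool frame rad [ 0.0296 -0.     -0.0001]
slide mm (after rot) [190.5   7.8  35.2] slide in present frame [190.5   6.7  35.4]
t 2.25 p [ 0.4585 -0.038   0.2995] yaw_y -10.81 tilt 0.01 F [0.5 0.5 0.6] op 1.0
```

```bash
python3 -m inch '[{"slide":[0,4,18],"rot":[0.015,0,0]},{"slide":[0,4,17],"rot":[0.015,0,0]},{"slide":[20,0,0],"rot":[0,0,0]},{"slide":[20,0,0],"rot":[0,0,0]},{"slide":[20,0,0],"rot":[0,0,0]},{"slide":[10,0,0],"rot":[0,0,0]},{"slide":[0,0,0],"rot":[0,0,0]},{"slide":[0,0,0],"rot":[0,0,0]}]'
python3 - <<'E'
from h import *
plan([.4585,-.074,.109],-12.5); c=cap('wrist','w2');cap('side','s2');cap('scene','sc2')
crop('side2' if 0 else 's2',260,120,420,260,5,'c6'); crop('sc2',300,180,420,290,6,'c7')
E
```

```text
clock: 2.92
tcp_pos: [0.4597, -0.074, 0.2299]
eef_rot: [-1.469, 1.571, 3.024]
force: [-0.1, -0.6, 0.7]
opening: 0.996
rot total tool frame rad [-0.0007  0.      0.    ]
slide mm (after rot) [120.9  -1.2   0.2] slide in present frame [120.9  -1.2   0.2]
t 2.9167 p [ 0.4597 -0.074   0.2299] yaw_y -12.54 tilt 0.0 F [-0.1 -0.6  0.7] op 0.996
```

View pics/w2.png

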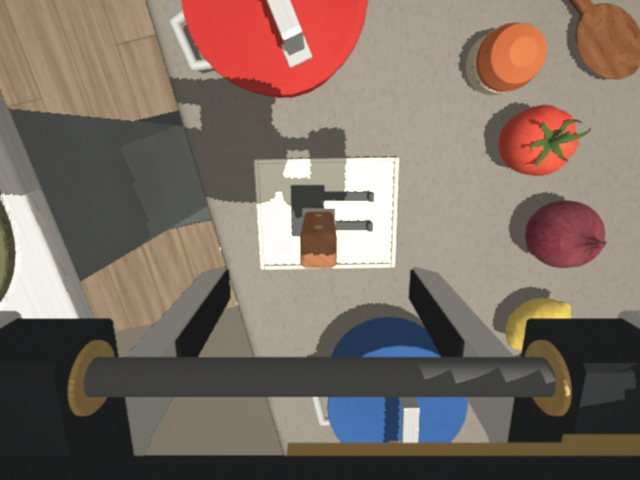

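View pics/c6.png

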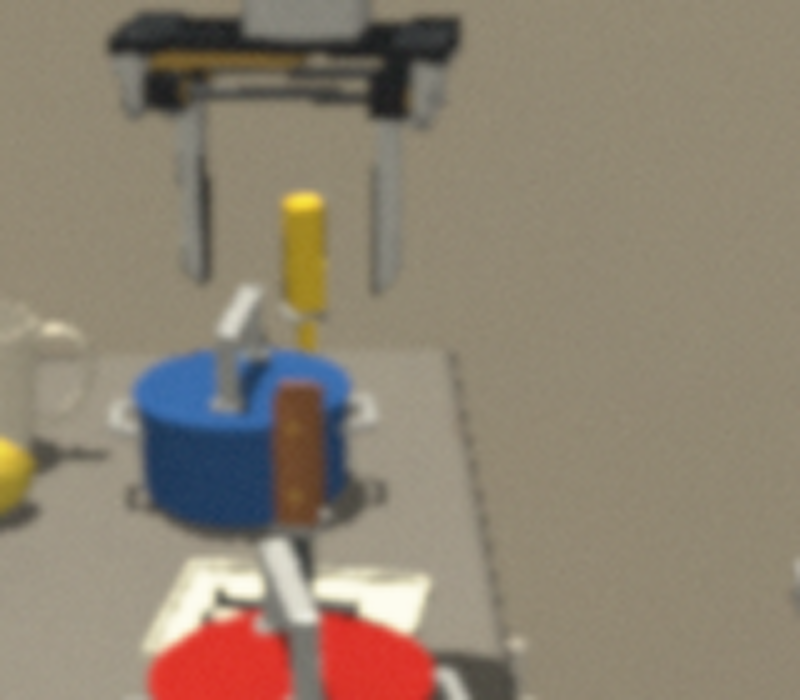

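The handle, at (318,245) in the wrist view and (298,450) in the side crop, sits between the open fingers. One more measurement, then I'll go down.

```bash
python3 - <<'E'
from h import *
c=ld('w2'); P=cloud(c);x,y,z=P[...,0],P[...,1],P[...,2]
m=(z>.150)&(z<.16)&(abs(x-.46)<.06)&(abs(y+.08)<.06); q=P[m]; print('handletop',len(q),q.mean(0),cv2.minAreaRect(q[:,:2].astype(np.float32)))
E
python3 -m inch '[{"slide":[20,0,0],"rot":[0,0,0]},{"slide":[20,0,0],"rot":[0,0,0]},{"slide":[20,0,0],"rot":[0,0,0]},{"slide":[20,0,0],"rot":[0,0,0]},{"slide":[20,-1,0],"rot":[0,0,0]},{"slide":[15,0,0],"rot":[0,0,0]},{"slide":[6,0,0],"rot":[0,0,0]},{"slide":[0,0,0],"rot":[0,0,0]}]'
```

```text
handletop 1299 [ 0.4587848  -0.07306133  0.15423226] ((0.45875126123428345, -0.07384543120861053), (0.025619570165872574, 0.025783564895391464), 76.79498291015625)
clock: 3.73
tcp_pos: [0.4585, -0.0738, 0.1081]
eef_rot: [-1.578, 1.57, 2.915]
force: [0.7, 0.3, 0.2]
opening: 1.0
```

Aligned. Closing at 45 N.

```bash
python3 -m inch '[{"slide":[0,0,0],"rot":[0,0,0]},{"slide":[0,0,0],"rot":[0,0,0]},{"slide":[0,0,0],"rot":[0,0,0]},{"slide":[0,0,0],"rot":[0,0,0]},{"slide":[0,0,0],"rot":[0,0,0]},{"slide":[0,0,0],"rot":[0,0,0]},{"slide":[0,0,0],"rot":[0,0,0]},{"slide":[0,0,0],"rot":[0,0,0]}]' 0.1 45
python3 -m inch '[{"slide":[0,0,0],"rot":[0,0,0]},{"slide":[0,0,0],"rot":[0,0,0]},{"slide":[-3,0,0],"rot":[0,0,0]},{"slide":[-5,0,0],"rot":[0,0,0]},{"slide":[-10,0,0],"rot":[0,0,0]},{"slide":[-12,0,0],"rot":[0,0,0]},{"slide":[0,0,0],"rot":[0,0,0]},{"slide":[0,0,0],"rot":[0,0,0]}]'
python3 - <<'E'
from h import *
plan([.4585,-.074,.2],-12.5); c=cap('wrist','w3');cap('side','s3');cap('scene','sc3')
crop('s3',260,120,420,260,5,'c8'); crop('sc3',300,180,420,290,6,'c9')
E
```

```text
clock: 4.4
tcp_pos: [0.4586, -0.0738, 0.1085]
eef_rot: [1.607, 1.571, -0.183]
force: [-0.2, -0.7, 0.9]
opening: 0.467
clock: 5.07
tcp_pos: [0.4589, -0.0739, 0.1391]
eef_rot: [1.554, 1.569, -0.236]
force: [0.6, -0.8, -2.9]
opening: 0.275
rot total tool frame rad [-0.0008  0.     -0.0015]
slide mm (after rot) [-60.9  -0.3   0.2] slide in present frame [-60.9  -0.2   0.2]
t 5.0667 p [ 0.4589 -0.0739  0.1391] yaw_y -12.55 tilt 0.09 F [ 0.6 -0.8 -2.9] op 0.275
```

View pics/c8.png

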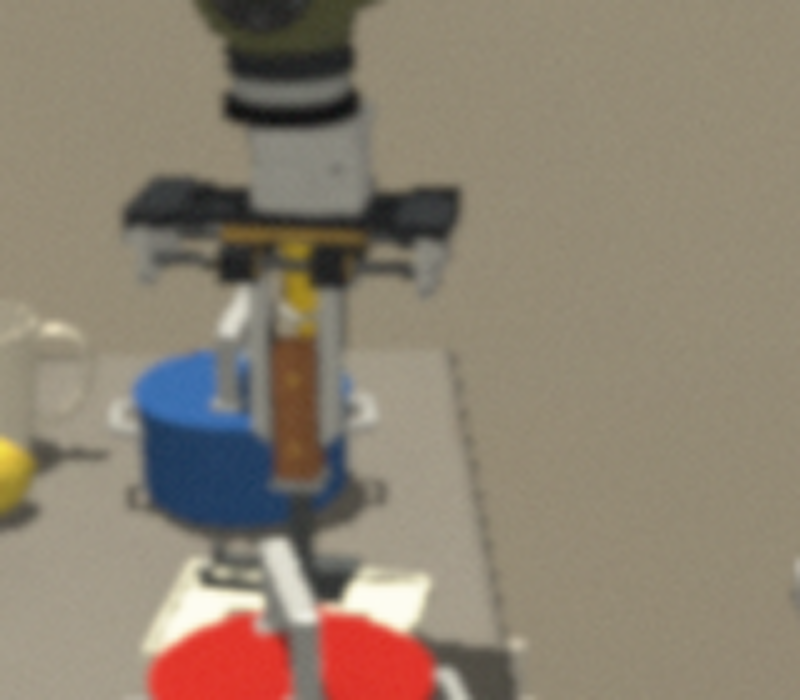

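View pics/c9.png

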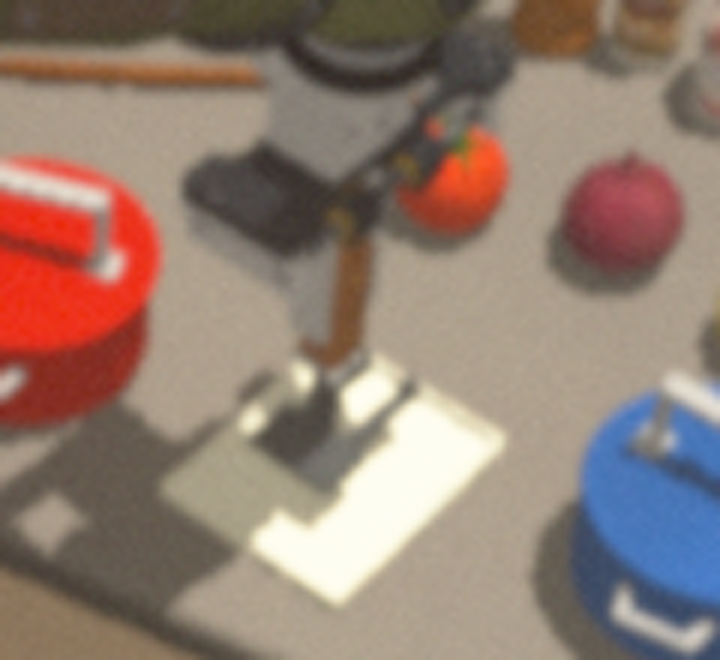

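View pics/w3.png

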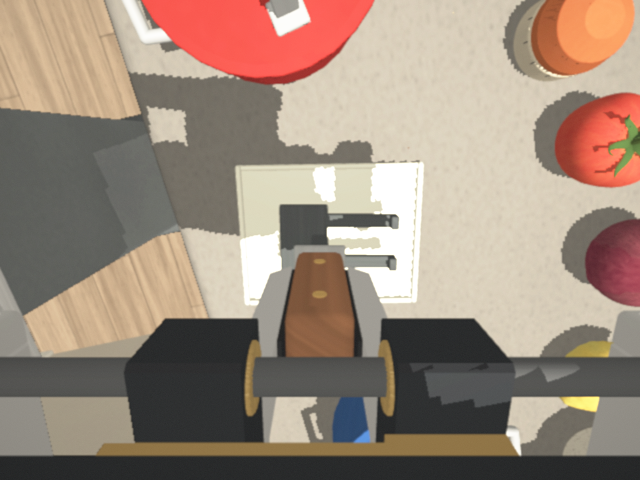

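The lifter is held upright and clear of the tray: the wrist view shows the foot at (305,235) and the tips at (392,221) and (390,262). Next I lift, then move to the approach point in front of the loop.

```bash
python3 -m inch '[{"slide":[-20,0,0],"rot":[0,0,0]},{"slide":[-30,0,0],"rot":[0,0,0]},{"slide":[-30,0,0],"rot":[0,0,0]},{"slide":[-25,0,0],"rot":[0,0,0]},{"slide":[-12,0,0],"rot":[0,0,0]},{"slide":[0,0,0],"rot":[0,0,0]},{"slide":[0,0,0],"rot":[0,0,0]},{"slide":[0,0,0],"rot":[0,0,0]}]'
python3 -m inch '[{"slide":[0,0,0],"rot":[-0.05,0,0]},{"slide":[0,0,0],"rot":[-0.05,0,0]},{"slide":[0,0,0],"rot":[-0.05,0,0]},{"slide":[0,0,0],"rot":[-0.05,0,0]},{"slide":[0,0,0],"rot":[-0.05,0,0]},{"slide":[0,0,0],"rot":[-0.05,0,0]},{"slide":[0,0,0],"rot":[-0.05,0,0]},{"slide":[0,0,0],"rot":[-0.055,0,0]}]'
python3 - <<'E'
from h import *
plan([.3726,.0927,.2565],10.7)
E
```

```text
clock: 5.88
tcp_pos: [0.4581, -0.0737, 0.2539]
eef_rot: [-1.595, 1.568, 2.899]
force: [0.0, 0.0, -2.5]
opening: 0.275
clock: 6.55
tcp_pos: [0.4582, -0.0737, 0.2539]
eef_rot: [-1.983, 1.568, 2.917]
force: [-0.7, -0.1, -2.8]
opening: 0.274
rot total tool frame rad [ 0.0016 -0.001   0.0023]
slide mm (after rot) [  -2.6  -53.2 -179.4] slide in present frame [  -2.3  -52.9 -179.5]
t 6.55 p [ 0.4582 -0.0737  0.2539] yaw_y 10.79 tilt 0.15 F [-0.7 -0.1 -2.8] op 0.274
```

```bash
python3 -m inch '[{"slide":[0,-8,-15],"rot":[0,0,0]},{"slide":[0,-8,-25],"rot":[0,0,0]},{"slide":[-1,-8,-30],"rot":[0,0,0]},{"slide":[-1,-8,-30],"rot":[0,0,0]},{"slide":[-1,-8,-30],"rot":[0,0,0]},{"slide":[0,-8,-25],"rot":[0,0,0]},{"slide":[0,-5,-17],"rot":[0,0,0]},{"slide":[0,0,-8],"rot":[0,0,0]}]'
python3 -m inch '[{"slide":[0,0,0],"rot":[0,0,0]},{"slide":[0,0,0],"rot":[0,0,0]},{"slide":[10,0,0],"rot":[0,0,0]},{"slide":[15,0,0],"rot":[0,0,0]},{"slide":[15,0,0],"rot":[0,0,0]},{"slide":[10,0,0],"rot":[0,0,0]},{"slide":[5,0,0],"rot":[0,0,0]},{"slide":[0,0,0],"rot":[0,0,0]}]'
python3 - <<'E'
from h import *
plan([.4365,.1048,.2015],10.7); c=cap('wrist','w4');cap('side','s4');cap('scene','sc4')
crop('s4',260,150,420,290,5,'c10'); crop('sc4',250,160,370,270,6,'c11')
E
```

```text
clock: 7.22
tcp_pos: [0.3718, 0.0947, 0.2574]
eef_rot: [-1.725, 1.569, -3.108]
force: [0.4, -0.7, -1.2]
opening: 0.279
clock: 7.88
tcp_pos: [0.373, 0.0928, 0.2023]
eef_rot: [-1.573, 1.569, -2.959]
force: [0.2, 0.4, -1.4]
opening: 0.275
rot total tool frame rad [-0.0016 -0.      0.0021]
slide mm (after rot) [ 0.8 64.7 -0. ] slide in present frame [ 0.7 64.7 -0.1]
t 7.8833 p [0.373  0.0928 0.2023] yaw_y 10.61 tilt 0.12 F [ 0.2  0.4 -1.4] op 0.275
```

View pics/c10.png

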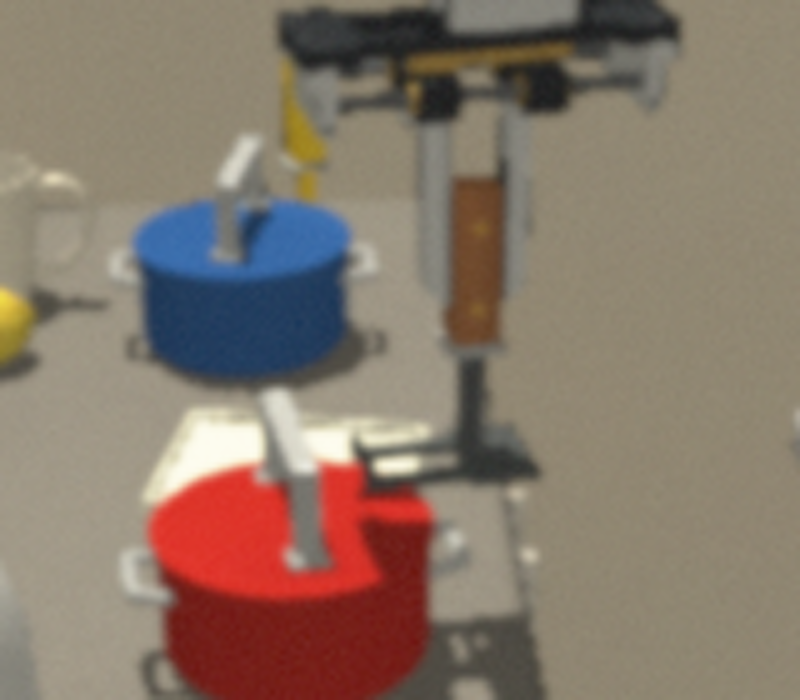

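View pics/c11.png

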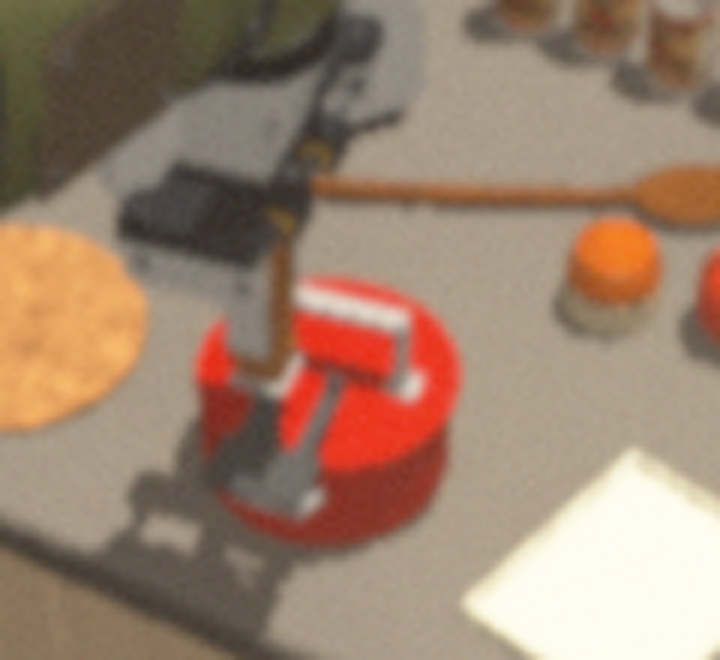

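View pics/w4.png

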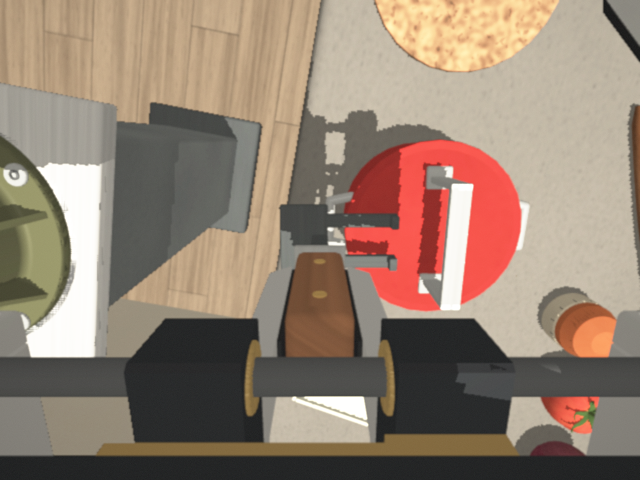

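The wrist view shows the prongs (tips at (393,221) and (390,263)) square to the bar, which runs (460,183)–(450,308). I'll measure the bar and tips from this picture.

```bash
python3 - <<'E'
from h import *
for f in ('w4','s4'):
    c=ld(f); P=cloud(c);x,y,z=P[...,0],P[...,1],P[...,2]
    m=(z>.120)&(z<.137)&(abs(x-.475)<.03)&(abs(y-.11)<.08); q=P[m]; print(f,'bar',len(q),q.mean(0),cv2.minAreaRect(q[:,:2].astype(np.float32)))
    hsv=cv2.cvtColor(c['img'],cv2.COLOR_RGB2HSV).astype(int)
    m=(hsv[...,1]<80)&(z>.09)&(z<.118)&(x>.36)&(x<.44)&(abs(y-.1)<.05); q=P[m]
    if len(q): 
        print('fork',len(q),np.percentile(q[:,2],[5,50,95]),cv2.minAreaRect(q[:,:2].astype(np.float32)),q[:,0].max())
c=ld('w4')
for u,v in [(393,216),(393,222),(391,262),(350,219),(350,259),(295,215),(455,200),(455,290),(457,240)]: print(u,v,p3(c,u,v).round(4))
E
```

```text
w4 bar 2865 [0.46291365 0.11392242 0.12727724] ((0.4641878306865692, 0.11133350431919098), (0.014875443652272224, 0.09037651866674423), 10.48455810546875)
fork 2392 [0.10085195 0.10230753 0.10921856] ((0.3957192301750183, 0.09905070811510086), (0.07218829542398453, 0.046032655984163284), 2.98405385017395) 0.4325816605763334
s4 bar 117 [0.46599261 0.11857502 0.12739185] ((0.4666246473789215, 0.11249605566263199), (0.013728830963373184, 0.09147851914167404), 10.367044448852539)
fork 239 [0.09836376 0.10315953 0.11076263] ((0.393470823764801, 0.09948714822530746), (0.07655162364244461, 0.05216197669506073), 12.277121543884277) 0.4341479100252339
393 216 [0.4212 0.1227 0.108 ]
393 222 [0.4223 0.1184 0.108 ]
391 262 [0.4275 0.0889 0.1099]
350 219 [0.3918 0.1137 0.1028]
350 259 [0.3981 0.0835 0.1035]
295 215 [0.3514 0.1092 0.1031]
455 200 [0.4542 0.1441 0.1277]
455 290 [0.4718 0.0825 0.1279]
457 240 [0.4632 0.1179 0.1276]
```

Prong tops are at z 0.103, so the foot is at 0.097, centred on the loop. I need to go forward about 66 mm.

```bash
python3 -m inch '[{"slide":[0,5,0],"rot":[0,0,0]},{"slide":[0,10,0],"rot":[0,0,0]},{"slide":[0,12,0],"rot":[0,0,0]},{"slide":[0,12,0],"rot":[0,0,0]},{"slide":[0,12,0],"rot":[0,0,0]},{"slide":[0,10,0],"rot":[0,0,0]},{"slide":[0,5,0],"rot":[0,0,0]},{"slide":[0,0,0],"rot":[0,0,0]}]'
python3 - <<'E'
from h import *
plan([.4365,.1048,.2015],10.7); c=cap('wrist','w5');cap('side','s5')
crop('s5',270,150,400,290,4,'c12')
E
```

```text
clock: 8.7
tcp_pos: [0.4389, 0.1056, 0.2033]
eef_rot: [-1.413, 1.571, -2.798]
force: [0.2, 0.2, -2.0]
opening: 0.275
rot total tool frame rad [-0.0007  0.      0.0002]
slide mm (after rot) [ 1.8 -2.5  0.3] slide in present frame [ 1.8 -2.5  0.3]
t 8.7 p [0.4389 0.1056 0.2033] yaw_y 10.66 tilt 0.01 F [ 0.2  0.2 -2. ] op 0.275
```

View pics/c12.png

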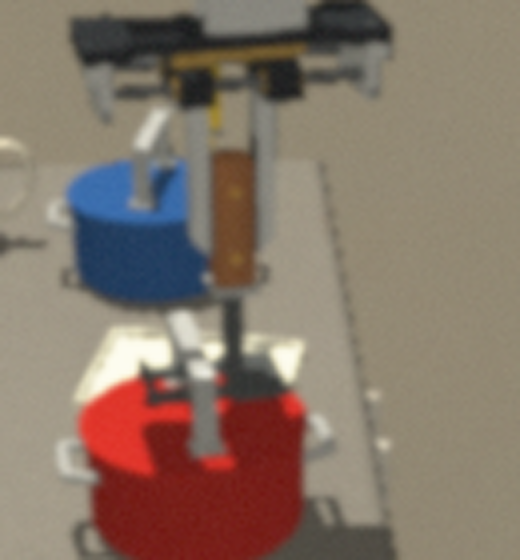

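View pics/w5.png

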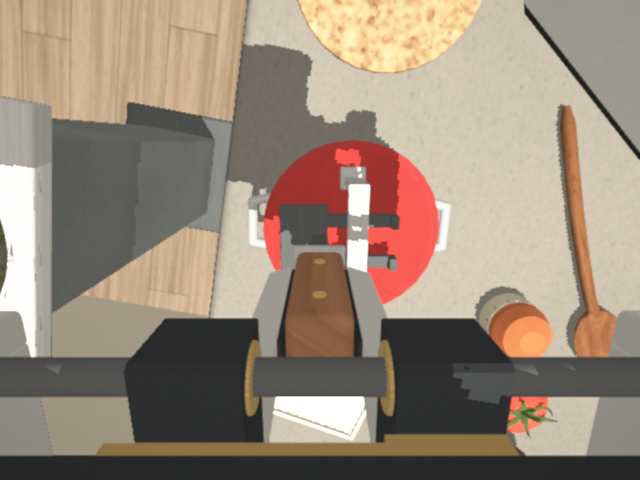

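The prongs are through the loop, with the strap across them at about x +12. Lifting slowly.

```bash
python3 -m inch '[{"slide":[-5,0,0],"rot":[0,0,0]},{"slide":[-5,0,0],"rot":[0,0,0]},{"slide":[-3,0,0],"rot":[0,0,0]},{"slide":[-2,0,0],"rot":[0,0,0]},{"slide":[-2,0,0],"rot":[0,0,0]},{"slide":[-2,0,0],"rot":[0,0,0]},{"slide":[-2,0,0],"rot":[0,0,0]},{"slide":[-2,0,0],"rot":[0,0,0]}]' - 60
python3 -m inch '[{"slide":[-3,0,0],"rot":[0,0,0]},{"slide":[-4,0,0],"rot":[0,0,0]},{"slide":[-5,0,0],"rot":[0,0,0]},{"slide":[-5,0,0],"rot":[0,0,0]},{"slide":[-5,0,0],"rot":[0,0,0]},{"slide":[-3,0,0],"rot":[0,0,0]},{"slide":[0,0,0],"rot":[0,0,0]},{"slide":[0,0,0],"rot":[0,0,0]}]'
python3 - <<'E'
from h import *
plan([.4365,.1048,.25],10.7); c=cap('wrist','w6');cap('side','s6')
crop('s6',270,130,400,290,4,'c13')
E
```

```text
clock: 9.47
tcp_pos: [0.4378, 0.1054, 0.2262]
eef_rot: [-1.6, 1.57, -2.985]
force: [0.2, -0.4, -5.0]
opening: 0.274
clock: 10.13
tcp_pos: [0.4381, 0.1055, 0.2515]
eef_rot: [1.497, 1.571, 0.112]
force: [0.4, 0.4, -6.3]
opening: 0.275
rot total tool frame rad [-0.0007  0.     -0.0003]
slide mm (after rot) [ 1.5 -1.7  0.3] slide in present frame [ 1.5 -1.7  0.3]
t 10.1333 p [0.4381 0.1055 0.2515] yaw_y 10.66 tilt 0.01 F [ 0.4  0.4 -6.3] op 0.275
```

View pics/c13.png

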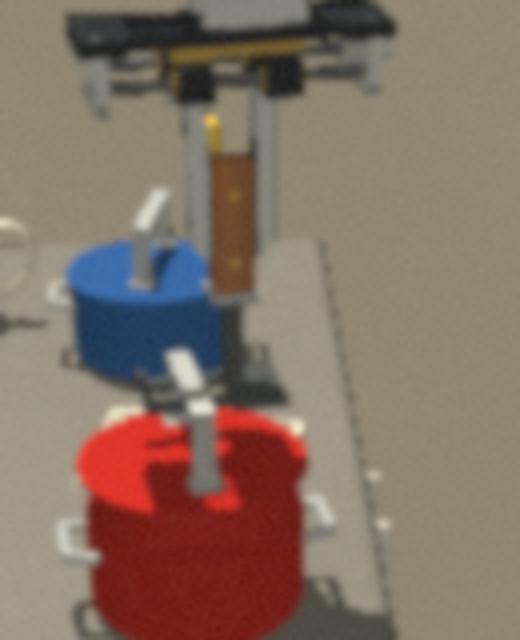

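Force rose by about 3 N and the lid has left the pot hanging level. Raising further.

```bash
python3 -m inch '[{"slide":[-2,0,0],"rot":[0,0,0]},{"slide":[-4,0,0],"rot":[0,0,0]},{"slide":[-6,0,0],"rot":[0,0,0]},{"slide":[-6,0,0],"rot":[0,0,0]},{"slide":[-6,0,0],"rot":[0,0,0]},{"slide":[-5,0,0],"rot":[0,0,0]},{"slide":[-4,0,0],"rot":[0,0,0]},{"slide":[-2,0,0],"rot":[0,0,0]}]'
python3 -m inch '[{"slide":[0,0,0],"rot":[0,0,0]},{"slide":[0,0,0],"rot":[0,0,0]},{"slide":[0,0,0],"rot":[0,0,0]},{"slide":[0,0,0],"rot":[0,0,0]},{"slide":[0,0,0],"rot":[0,0,0]},{"slide":[0,0,0],"rot":[0,0,0]},{"slide":[0,0,0],"rot":[0,0,0]},{"slide":[0,0,0],"rot":[0,0,0]}]'
python3 - <<'E'
from h import *
c=cap('wrist','w7');cap('side','s7')
crop('s7',270,130,400,290,4,'c14')
for f in('w7','s7'):
    c=ld(f); P=cloud(c);x,y,z=P[...,0],P[...,1],P[...,2]
    hsv=cv2.cvtColor(c['img'],cv2.COLOR_RGB2HSV).astype(int)
    m=((hsv[...,0]<6)|(hsv[...,0]>174))&(hsv[...,1]>150)&(abs(z-.145)<.025)&(abs(x-.46)<.09)&(abs(y-.11)<.09);q=P[m]
    A=np.c_[q[:,:2]-q[:,:2].mean(0),np.ones(len(q))]; co=np.linalg.lstsq(A,q[:,2],rcond=None)[0]
    print(f,'lid',len(q),cv2.minEnclosingCircle(q[:,:2].astype(np.float32)),np.median(q[:,2]),'slopes',co)
plan([.4365,.1048,.25],10.7)
E
```

```text
clock: 10.9
tcp_pos: [0.4382, 0.1055, 0.2872]
eef_rot: [1.535, 1.57, 0.15]
force: [0.4, -0.1, -5.0]
opening: 0.273
clock: 11.57
tcp_pos: [0.4381, 0.1055, 0.2864]
eef_rot: [-1.346, 1.571, -2.731]
force: [-0.3, 1.0, -5.5]
opening: 0.277
w7 lid 11133 ((0.46414682269096375, 0.11170537769794464), 0.07221854478120804) 0.14108464659141956 slopes [-0.00164068 -0.01538431  0.14158287]
s7 lid 1012 ((0.46778199076652527, 0.1123942881822586), 0.07365919649600983) 0.14200448671038135 slopes [ 0.00547439 -0.02288726  0.14225316]
rot total tool frame rad [-0.0008  0.      0.0001]
slide mm (after rot) [36.4 -1.7  0.4] slide in present frame [36.4 -1.7  0.4]
t 11.6667 p [0.4381 0.1055 0.2864] yaw_y 10.66 tilt 0.01 F [-0.9 -1.2 -6.3] op 0.274
```

View pics/c14.png

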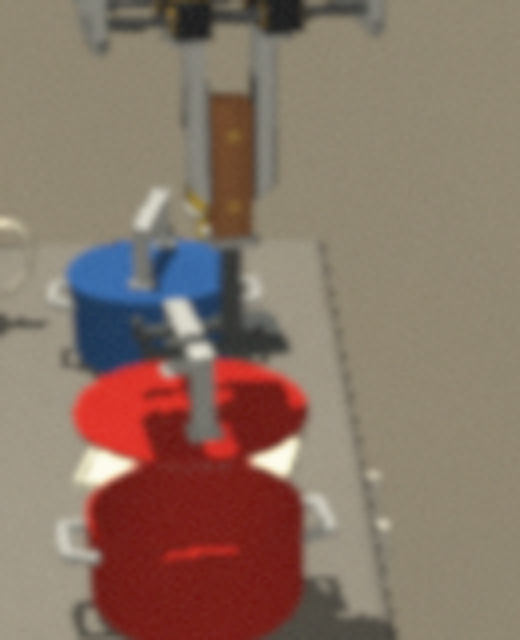

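View pics/w7.png

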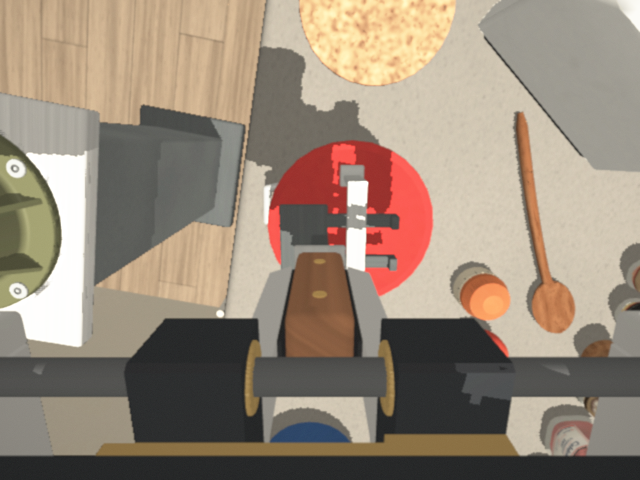

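The lid hangs level: lid top at z 0.141 (origin 0.121) and slope at most 0.023 rad. Checking toaster clearance before carrying it over.

```bash
python3 - <<'E'
from h import *
for f in('s7','w7','scene1'):
    c=ld(f); P=cloud(c);x,y,z=P[...,0],P[...,1],P[...,2]
    for a,b in((.1,.2),(.2,.3),(.3,.4),(.4,.5)):
        m=(z>.03)&(z<.25)&(x>.48)&(x<.9)&(y>a)&(y<b)&(c['z_map']>0); m&=~((abs(x-.464)<.09)&(y<.2))
        if m.sum()>20: print(f,a,np.percentile(x[m],2).round(3),np.percentile(z[m],98).round(3))
E
```

```text
s7 0.1 0.856 0.109
s7 0.2 0.623 0.191
s7 0.3 0.573 0.191
s7 0.4 0.608 0.191
w7 0.2 0.595 0.184
w7 0.3 0.566 0.174
scene1 0.1 0.853 0.057
scene1 0.2 0.595 0.124
scene1 0.3 0.564 0.088
scene1 0.4 0.823 0.194
```

```bash
python3 -m inch '[{"slide":[0,0.5,-3],"rot":[0,0,0]},{"slide":[0,1,-6],"rot":[0,0,0]},{"slide":[0,1.5,-9],"rot":[0,0,0]},{"slide":[0,2,-12],"rot":[0,0,0]},{"slide":[0,2.4,-14],"rot":[0,0,0]},{"slide":[0,2.4,-14],"rot":[0,0,0]},{"slide":[0,2.4,-14],"rot":[0,0,0]},{"slide":[0,2.4,-14],"rot":[0,0,0]}]'
python3 -m inch '[{"slide":[0,2.4,-14],"rot":[0,0,0]},{"slide":[0,2.4,-14],"rot":[0,0,0]},{"slide":[0,2.4,-14],"rot":[0,0,0]},{"slide":[0,2.4,-14],"rot":[0,0,0]},{"slide":[0,2.4,-14],"rot":[0,0,0]},{"slide":[0,2.4,-14],"rot":[0,0,0]},{"slide":[0,2.4,-14],"rot":[0,0,0]},{"slide":[0,2,-12],"rot":[0,0,0]}]'
python3 -m inch '[{"slide":[0,1.5,-9],"rot":[0,0,0]},{"slide":[0,1,-6],"rot":[0,0,0]},{"slide":[0,0.5,-3],"rot":[0,0,0]},{"slide":[0,0,0],"rot":[0,0,0]},{"slide":[0,0,0],"rot":[0,0,0]},{"slide":[0,0,0],"rot":[0,0,0]},{"slide":[0,0,0],"rot":[0,0,0]},{"slide":[0,0,0],"rot":[0,0,0]}]'
cat > lid.py <<'E'
from h import *
import sys
n,z0=sys.argv[1],float(sys.argv[2])
cap('wrist','w'+n);cap('side','s'+n);cap('scene','sc'+n)
for f in('w'+n,'s'+n,'sc'+n):
    c=ld(f); P=cloud(c);x,y,z=P[...,0],P[...,1],P[...,2]
    hsv=cv2.cvtColor(c['img'],cv2.COLOR_RGB2HSV).astype(int)
    m=((hsv[...,0]<6)|(hsv[...,0]>174))&(hsv[...,1]>150)&(abs(z-z0)<.02)&(abs(x-.46)<.12)&(abs(y-.33)<.12);q=P[m]
    if len(q)<50: print(f,len(q)); continue
    A=np.c_[q[:,:2]-q[:,:2].mean(0),np.ones(len(q))]; co=np.linalg.lstsq(A,q[:,2],rcond=None)[0]
    print(f,'lid',len(q),cv2.minEnclosingCircle(q[:,:2].astype(np.float32)),np.median(q[:,2]),'slopes',co)
    m=(hsv[...,0]>4)&(hsv[...,0]<20)&(hsv[...,1]>90)&(abs(z-.006)<.006)&(abs(x-.461)<.1)&(abs(y-.329)<.1);q=P[m]
    if len(q)>50:print(' mat hull',cv2.minEnclosingCircle(q[:,:2].astype(np.float32)))
plan([.4345,.323,.2865],10.66)
E
python3 lid.py 8 .141; python3 -c "
from h import *
crop('s8',230,150,420,390,2.5,'c15')"
```

```text
clock: 12.33
tcp_pos: [0.4363, 0.1942, 0.2864]
eef_rot: [-2.824, 1.571, 2.075]
force: [0.1, -0.5, -5.2]
opening: 0.277
clock: 13.0
tcp_pos: [0.4344, 0.3059, 0.2864]
eef_rot: [-2.425, 1.571, 2.474]
force: [-0.6, -1.2, -5.4]
opening: 0.271
clock: 13.67
tcp_pos: [0.4344, 0.3222, 0.2866]
eef_rot: [1.859, 1.571, 0.474]
force: [0.1, -0.4, -5.4]
opening: 0.277
w8 lid 11256 ((0.46037212014198303, 0.3280016779899597), 0.07248533517122269) 0.14117696859445428 slopes [-0.00123795 -0.0144782   0.14170396]
 mat hull ((0.4502803087234497, 0.3180693984031677), 0.10060768574476242)
s8 lid 1720 ((0.4634639620780945, 0.328298419713974), 0.07407841086387634) 0.1422719754385579 slopes [ 0.00466974 -0.023611    0.14250114]
 mat hull ((0.4569850564002991, 0.33114802837371826), 0.0892973467707634)
sc8 lid 578 ((0.45831939578056335, 0.3232966959476471), 0.07154018431901932) 0.14311709215445623 slopes [0.01749852 0.01700153 0.14330768]
 mat hull ((0.466901570558548, 0.33159947395324707), 0.09588027745485306)
rot total tool frame rad [-0.0003 -0.     -0.0001]
slide mm (after rot) [ 0.   0.3 -0.6] slide in present frame [ 0.   0.3 -0.6]
t 13.8167 p [0.4343 0.3223 0.2865] yaw_y 10.64 tilt 0.01 F [ 0.  -0.2 -6. ] op 0.27
```

View pics/c15.png

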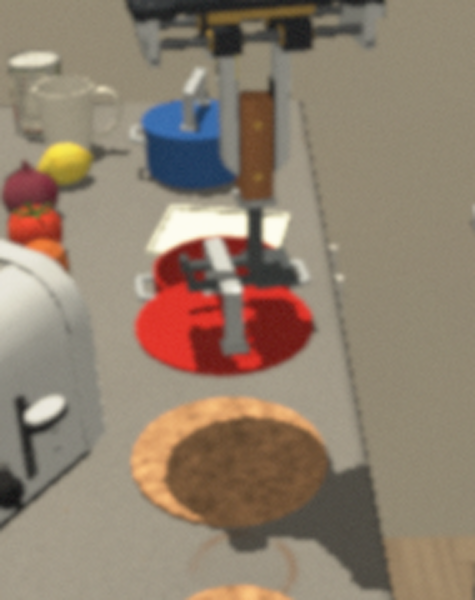

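View pics/w8.png

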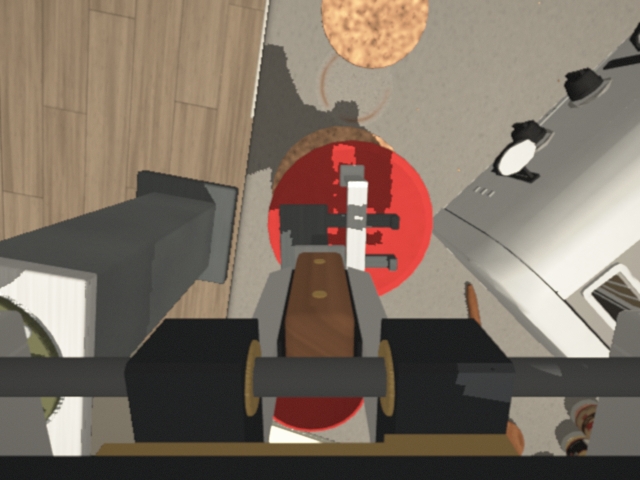

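The lid is level over the mat, with centres about 2 mm apart. It needs about 115 mm down to touch, so I'll lower gently.

```bash
python3 -m inch '[{"slide":[3,0,-2],"rot":[0,0,0]},{"slide":[6,0,0],"rot":[0,0,0]},{"slide":[9,0,0],"rot":[0,0,0]},{"slide":[11,0,0],"rot":[0,0,0]},{"slide":[11,0,0],"rot":[0,0,0]},{"slide":[11,0,0],"rot":[0,0,0]},{"slide":[11,0,0],"rot":[0,0,0]},{"slide":[11,0,0],"rot":[0,0,0]}]'
python3 -m inch '[{"slide":[9,0,0],"rot":[0,0,0]},{"slide":[7,0,0],"rot":[0,0,0]},{"slide":[5,0,0],"rot":[0,0,0]},{"slide":[4,0,0],"rot":[0,0,0]},{"slide":[3,0,0],"rot":[0,0,0]},{"slide":[2,0,0],"rot":[0,0,0]},{"slide":[2,0,0],"rot":[0,0,0]},{"slide":[2,0,0],"rot":[0,0,0]}]'
python3 -m inch '[{"slide":[2,0,0],"rot":[0,0,0]},{"slide":[2,0,0],"rot":[0,0,0]},{"slide":[2,0,0],"rot":[0,0,0]},{"slide":[2,0,0],"rot":[0,0,0]},{"slide":[2,0,0],"rot":[0,0,0]},{"slide":[2,0,0],"rot":[0,0,0]},{"slide":[2,0,0],"rot":[0,0,0]},{"slide":[2,0,0],"rot":[0,0,0]}]'
python3 lid.py 9 .026; python3 -c "
from h import *
crop('s9',250,200,410,380,3.3,'c16')"
```

```text
clock: 14.48
tcp_pos: [0.4338, 0.3244, 0.212]
eef_rot: [-1.21, 1.57, -2.594]
force: [0.5, 0.1, -6.1]
opening: 0.276
clock: 15.15
tcp_pos: [0.434, 0.3246, 0.1796]
eef_rot: [1.962, 1.57, 0.578]
force: [-0.6, 0.5, -5.6]
opening: 0.275
clock: 15.82
tcp_pos: [0.4341, 0.3246, 0.1636]
eef_rot: [1.951, 1.57, 0.566]
force: [0.2, 0.5, -2.5]
opening: 0.273
w9 lid 10822 ((0.4595504701137543, 0.3311319053173065), 0.07211820036172867) 0.02054776446722978 slopes [ 0.00161893 -0.01375808  0.02102222]
 mat hull ((0.45774218440055847, 0.33405399322509766), 0.08330902457237244)
s9 lid 1705 ((0.46302330493927, 0.3309932053089142), 0.0730704590678215) 0.021300621708510326 slopes [ 0.00100635 -0.0261649   0.02160003]
 mat hull ((0.46456247568130493, 0.32651251554489136), 0.09202035516500473)
sc9 lid 529 ((0.45744389295578003, 0.3279383182525635), 0.07362350821495056) 0.022158039256030326 slopes [0.00974455 0.00451935 0.02227916]
 mat hull ((0.46068689227104187, 0.33214762806892395), 0.0900140181183815)
rot total tool frame rad [-0.0001 -0.0002 -0.0006]
slide mm (after rot) [-1.228e+02  1.000e-01  1.600e+00] slide in present frame [-122.8    0.2    1.6]
t 15.9667 p [0.4341 0.3245 0.1637] yaw_y 10.66 tilt 0.03 F [ 0.6 -0.4 -2. ] op 0.273
```

View pics/c16.png

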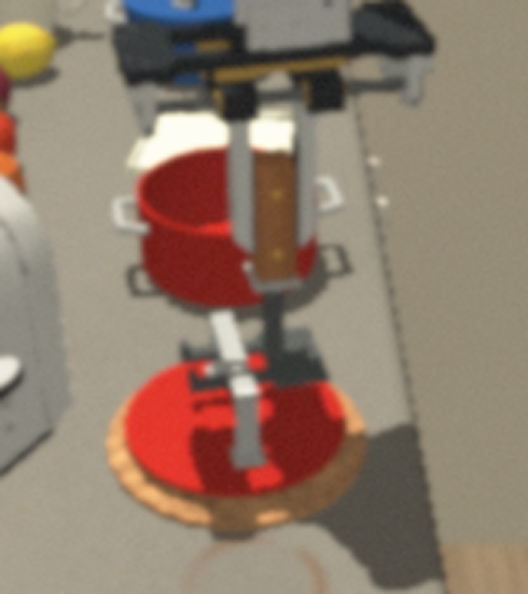

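View pics/w9.png

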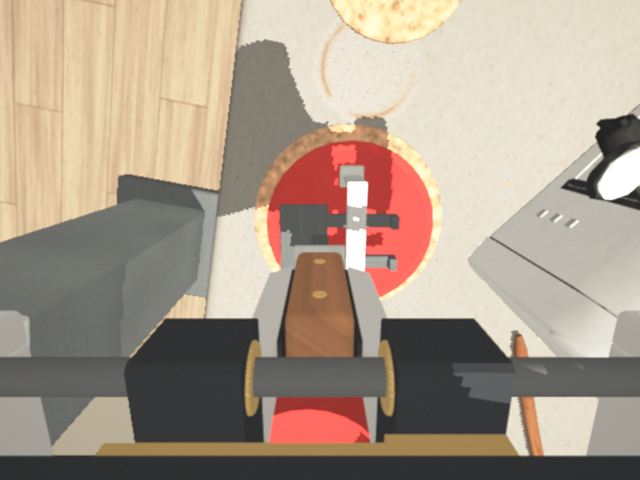

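The lid is resting on the mat, as the force is back to the lifter's own weight. Lowering another 15 mm so the turned-up tips clear the strap.

```bash
python3 -m inch '[{"slide":[2,0,0],"rot":[0,0,0]},{"slide":[2,0,0],"rot":[0,0,0]},{"slide":[3,0,0],"rot":[0,0,0]},{"slide":[3,0,0],"rot":[0,0,0]},{"slide":[3,0,0],"rot":[0,0,0]},{"slide":[2,0,0],"rot":[0,0,0]},{"slide":[0,0,0],"rot":[0,0,0]},{"slide":[0,0,0],"rot":[0,0,0]}]'
python3 lid.py 10 .026; python3 - <<'E'
from h import *
crop('s10',250,200,410,380,3.3,'c17')
c=ld('w10'); print([(u,v,p3(c,u,v)[2].round(4)) for u,v in ((393,217),(391,263),(375,221),(300,215),(358,200),(358,240),(420,200))])
E
```

```text
clock: 16.63
tcp_pos: [0.4339, 0.3245, 0.1483]
eef_rot: [-1.089, 1.571, -2.474]
force: [-0.6, 0.7, -2.1]
opening: 0.276
w10 lid 12033 ((0.4594520032405853, 0.3306179344654083), 0.07211394608020782) 0.02046975659433503 slopes [ 0.00280145 -0.01239061  0.02099291]
 mat hull ((0.45787400007247925, 0.3341713547706604), 0.08343224227428436)
s10 lid 1528 ((0.4628342390060425, 0.33279258012771606), 0.07252432405948639) 0.021213826621698517 slopes [ 6.22548306e-05 -3.42445469e-02  2.16808511e-02]
 mat hull ((0.4605378806591034, 0.32483214139938354), 0.09315812587738037)
sc10 lid 482 ((0.4593118131160736, 0.326003760099411), 0.07262160629034042) 0.022277235014832697 slopes [0.01941364 0.00978146 0.0221302 ]
 mat hull ((0.4606209397315979, 0.3307179808616638), 0.09113642573356628)
rot total tool frame rad [-0.0001 -0.0001 -0.0002]
slide mm (after rot) [-137.9    0.3    1.6] slide in present frame [-137.9    0.3    1.6]
t 16.7833 p [0.434  0.3245 0.1486] yaw_y 10.66 tilt 0.01 F [ 0.4 -0.7 -1.9] op 0.271
[(393, 217, np.float64(0.0548)), (391, 263, np.float64(0.0559)), (375, 221, np.float64(0.0471)), (300, 215, np.float64(0.0473)), (358, 200, np.float64(0.0716)), (358, 240, np.float64(0.071)), (420, 200, np.float64(0.0194))]
```

View pics/c17.png

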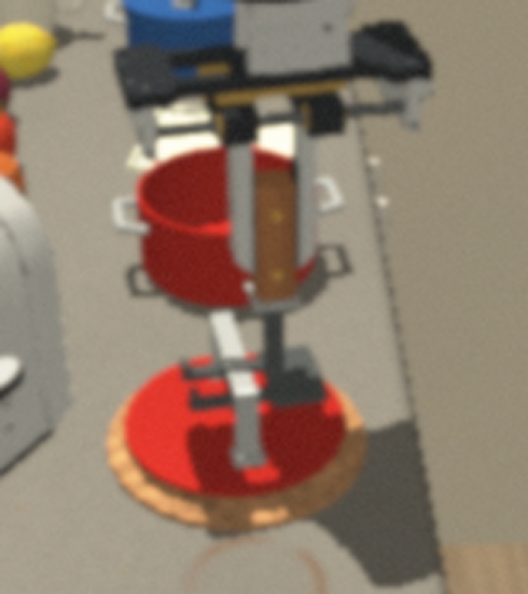

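Strap underside is about 0.065 and the tip tops are at 0.055, so they clear. Sliding straight out by 75 mm.

```bash
python3 -m inch '[{"slide":[0,-4,0],"rot":[0,0,0]},{"slide":[0,-8,0],"rot":[0,0,0]},{"slide":[0,-12,0],"rot":[0,0,0]},{"slide":[0,-14,0],"rot":[0,0,0]},{"slide":[0,-14,0],"rot":[0,0,0]},{"slide":[0,-12,0],"rot":[0,0,0]},{"slide":[0,-8,0],"rot":[0,0,0]},{"slide":[0,-3,0],"rot":[0,0,0]}]'
python3 -m inch '[{"slide":[0,0,0],"rot":[0,0,0]},{"slide":[0,0,0],"rot":[0,0,0]},{"slide":[-15,0,0],"rot":[0,0,0]},{"slide":[-25,0,0],"rot":[0,0,0]},{"slide":[-30,0,0],"rot":[0,0,0]},{"slide":[-25,0,0],"rot":[0,0,0]},{"slide":[-15,0,0],"rot":[0,0,0]},{"slide":[0,0,0],"rot":[0,0,0]}]'
python3 lid.py 11 .026; python3 -c "
from h import *
crop('s11',230,150,420,390,2.5,'c18')
plan([.4525,-.0803,.2565],-11.5)
"
```

```text
clock: 17.45
tcp_pos: [0.3591, 0.3104, 0.1487]
eef_rot: [2.265, 1.571, 0.88]
force: [-0.7, 1.1, -1.7]
opening: 0.27
clock: 18.12
tcp_pos: [0.3614, 0.3112, 0.2615]
eef_rot: [2.009, 1.566, 0.624]
force: [0.7, 0.1, -1.0]
opening: 0.276
w11 lid 9411 ((0.4595007300376892, 0.3304692506790161), 0.07259239256381989) 0.020886684020299806 slopes [-0.00161168 -0.00935241  0.02119065]
 mat hull ((0.458036333322525, 0.3317737281322479), 0.08450638502836227)
s11 lid 1908 ((0.4624163806438446, 0.3322919011116028), 0.07340933382511139) 0.021450373539938505 slopes [ 0.00579331 -0.0188573   0.02165068]
 mat hull ((0.45895472168922424, 0.3262570798397064), 0.09384549409151077)
sc11 lid 685 ((0.4599763751029968, 0.32673412561416626), 0.07272310554981232) 0.023274767875125058 slopes [0.01701227 0.02433338 0.02343358]
 mat hull ((0.46045443415641785, 0.33206266164779663), 0.09137053787708282)
rot total tool frame rad [-0.0003  0.0007  0.0015]
slide mm (after rot) [-29.4  75.4   1.3] slide in present frame [-29.5  75.4   1.3]
t 18.2667 p [0.3601 0.3104 0.2571] yaw_y 10.64 tilt 0.1 F [ 0.4  0.  -2.1] op 0.273
rot total tool frame rad [0.3865 0.001  0.0013]
slide mm (after rot) [  0.6 168.4 364.4] slide in present frame [  0.8  18.6 401. ]
t 18.2667 p [0.3601 0.3104 0.2571] yaw_y 10.64 tilt 0.1 F [ 0.4  0.  -2.1] op 0.273
```

View pics/c18.png

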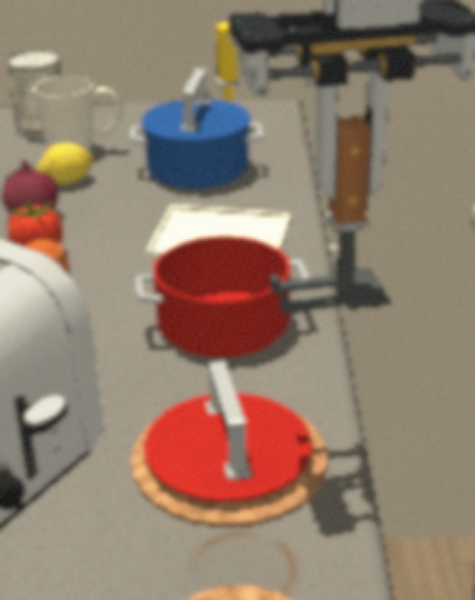

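View pics/w11.png

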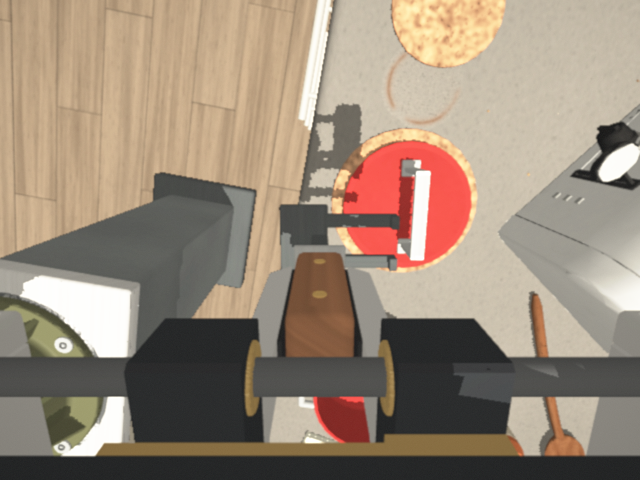

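The lid lies flat and centred on the mat, and the lifter is free. Returning to the tray.

```bash
python3 -m inch '[{"slide":[0,0,12],"rot":[0,0,0]},{"slide":[0,0,24],"rot":[0,0,0]},{"slide":[0,2,32],"rot":[0,0,0]},{"slide":[0,2,32],"rot":[0,0,0]},{"slide":[0,2,32],"rot":[0,0,0]},{"slide":[0,2,32],"rot":[0,0,0]},{"slide":[0,2,32],"rot":[0,0,0]},{"slide":[0,2,32],"rot":[0,0,0]}]'
python3 -m inch '[{"slide":[0,2,32],"rot":[0,0,0]},{"slide":[0,2,32],"rot":[0,0,0]},{"slide":[0,2,32],"rot":[0,0,0]},{"slide":[0,0,32],"rot":[0,0,0]},{"slide":[0,0,25],"rot":[0,0,0]},{"slide":[0,0,14],"rot":[0,0,0]},{"slide":[0,0,6],"rot":[0,0,0]},{"slide":[0,0,0],"rot":[0,0,0]}]'
python3 -m inch '[{"slide":[0,0,0],"rot":[0.04,0,0]},{"slide":[0,0,0],"rot":[0.05,0,0]},{"slide":[0,0,0],"rot":[0.06,0,0]},{"slide":[0,0,0],"rot":[0.06,0,0]},{"slide":[0,0,0],"rot":[0.06,0,0]},{"slide":[0,0,0],"rot":[0.06,0,0]},{"slide":[0,0,0],"rot":[0.04,0,0]},{"slide":[0,0,0],"rot":[0.0165,0,0]}]'
python3 - <<'E'
from h import *
cap('wrist','w12');cap('side','s12')
plan([.4523,-.0802,.2565],-11.5)
E
```

```text
clock: 18.93
tcp_pos: [0.4138, 0.0866, 0.2574]
eef_rot: [-1.557, 1.569, -2.942]
force: [1.9, -0.1, -2.5]
opening: 0.273
clock: 19.6
tcp_pos: [0.4516, -0.0813, 0.2575]
eef_rot: [-1.952, 1.569, 2.944]
force: [-0.5, -0.2, -2.1]
opening: 0.275
clock: 20.27
tcp_pos: [0.4517, -0.0792, 0.2581]
eef_rot: [-1.825, 1.57, 2.686]
force: [0.4, -0.0, -2.4]
opening: 0.277
rot total tool frame rad [ 0.0015 -0.0001  0.0005]
slide mm (after rot) [1.7 0.6 0.6] slide in present frame [1.7 0.6 0.6]
t 20.3667 p [ 0.4518 -0.0795  0.2582] yaw_y -11.41 tilt 0.03 F [-0.1  0.  -2.8] op 0.274
```

View pics/w12.png

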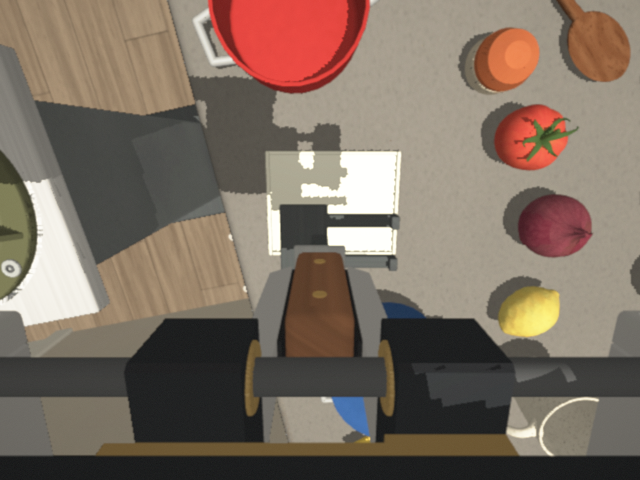

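Over the tray; the fork appears aligned with it. Lowering to just above the floor.

```bash
python3 -m inch '[{"slide":[12,0.5,0.5],"rot":[0,0,0]},{"slide":[22,0,0],"rot":[0,0,0]},{"slide":[26,0,0],"rot":[0,0,0]},{"slide":[26,0,0],"rot":[0,0,0]},{"slide":[24,0,0],"rot":[0,0,0]},{"slide":[17,0,0],"rot":[0,0,0]},{"slide":[8,0,0],"rot":[0,0,0]},{"slide":[4,0,0],"rot":[0,0,0]}]'
python3 - <<'E'
from h import *
plan([.4523,-.0802,.1085],-11.5)
cap('wrist','w13');cap('side','s13');crop('s13',260,150,400,270,5.5,'c19')
E
```

```text
clock: 21.03
tcp_pos: [0.452, -0.0804, 0.1185]
eef_rot: [-1.648, 1.569, 2.865]
force: [0.5, 0.3, -1.4]
opening: 0.277
rot total tool frame rad [ 0.0014 -0.0001  0.0017]
slide mm (after rot) [10.   0.2 -0.3] slide in present frame [10.   0.3 -0.3]
t 21.0333 p [ 0.452  -0.0804  0.1185] yaw_y -11.42 tilt 0.1 F [ 0.5  0.3 -1.4] op 0.277
```

View pics/w13.png

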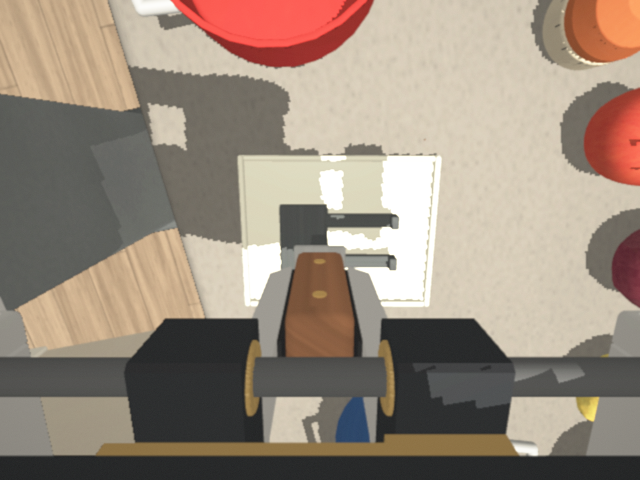

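View pics/c19.png

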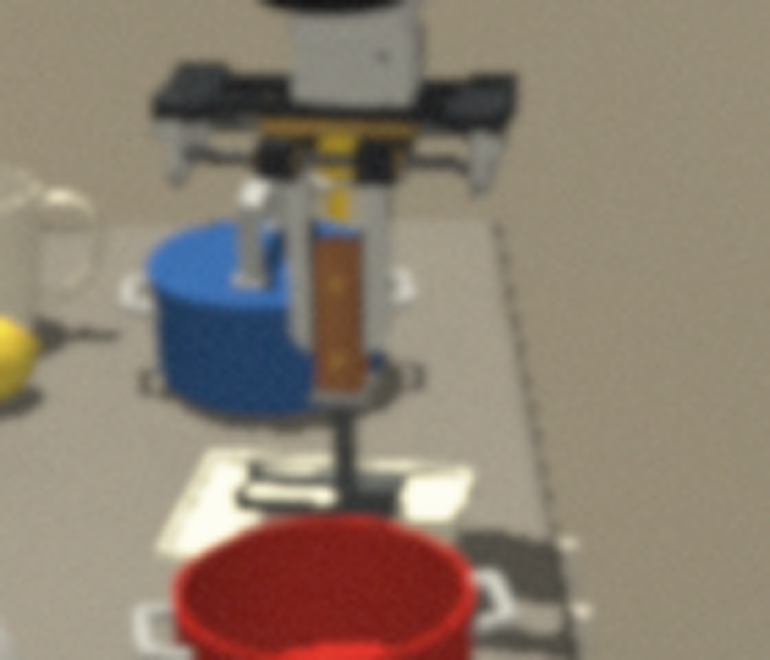

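The foot lies inside the tray with margin all round. Lowering the last 10 mm slowly.

```bash
python3 -m inch '[{"slide":[3,0,0],"rot":[0,0,0]},{"slide":[2,0,0],"rot":[0,0,0]},{"slide":[2,0,0],"rot":[0,0,0]},{"slide":[1,0,0],"rot":[0,0,0]},{"slide":[0.5,0,0],"rot":[0,0,0]},{"slide":[0.5,0,0],"rot":[0,0,0]},{"slide":[0,0,0],"rot":[0,0,0]},{"slide":[0,0,0],"rot":[0,0,0]}]'
python3 -m inch '[{"slide":[0.5,0,0],"rot":[0,0,0]},{"slide":[0,0,0],"rot":[0,0,0]},{"slide":[0.5,0,0],"rot":[0,0,0]},{"slide":[0,0,0],"rot":[0,0,0]},{"slide":[0,0,0],"rot":[0,0,0]},{"slide":[0,0,0],"rot":[0,0,0]},{"slide":[0,0,0],"rot":[0,0,0]},{"slide":[0,0,0],"rot":[0,0,0]}]'
```

```text
clock: 21.8
tcp_pos: [0.4525, -0.0808, 0.1105]
eef_rot: [1.227, 1.571, -0.544]
force: [-0.0, -0.0, -1.8]
opening: 0.272
clock: 22.47
tcp_pos: [0.4525, -0.0807, 0.1098]
eef_rot: [1.383, 1.571, -0.388]
force: [-3.3, -0.1, 5.8]
opening: 0.273
```

Contact: force flipped to +5.8 N. Opening.

```bash
python3 -m inch '[{"slide":[0,0,0],"rot":[0,0,0]},{"slide":[0,0,0],"rot":[0,0,0]},{"slide":[0,0,0],"rot":[0,0,0]},{"slide":[0,0,0],"rot":[0,0,0]},{"slide":[0,0,0],"rot":[0,0,0]},{"slide":[0,0,0],"rot":[0,0,0]},{"slide":[0,0,0],"rot":[0,0,0]},{"slide":[0,0,0],"rot":[0,0,0]}]' 0.8 20
python3 - <<'E'
from h import *
plan([.4523,-.0802,.25],-11.5)
cap('wrist','w14');cap('side','s14');crop('s14',260,150,400,270,5.5,'c20')
E
```

```text
clock: 23.13
tcp_pos: [0.4524, -0.0808, 0.1094]
eef_rot: [-1.257, 1.571, -3.029]
force: [-0.7, 0.4, 0.8]
opening: 0.79
rot total tool frame rad [0.0002 0.     0.    ]
slide mm (after rot) [-140.6   -0.2   -0.5] slide in present frame [-140.6   -0.2   -0.5]
t 23.1333 p [ 0.4524 -0.0808  0.1094] yaw_y -11.49 tilt 0.0 F [-0.7  0.4  0.8] op 0.79
```

View pics/c20.png

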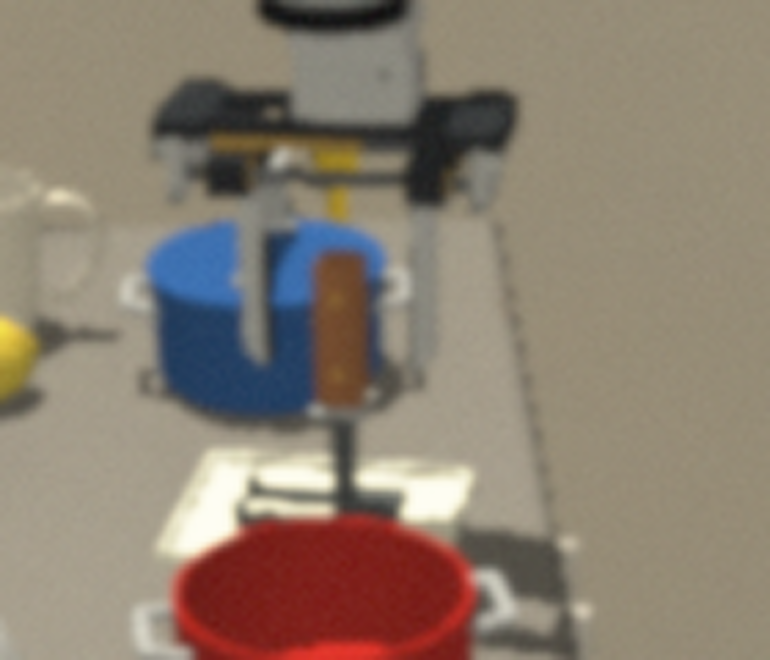

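View pics/w14.png

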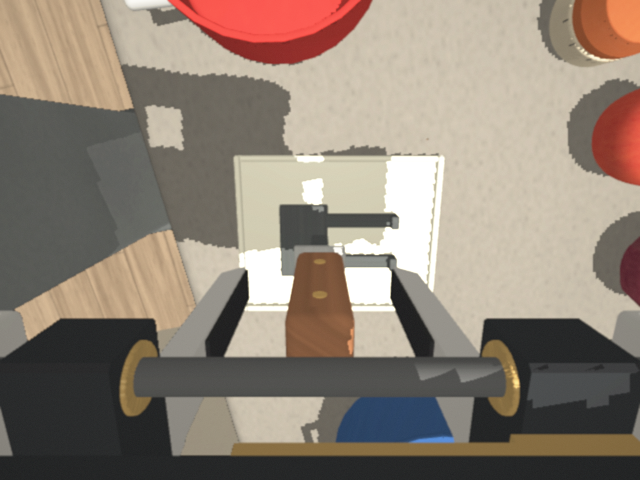

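The lifter stands free between the open fingers. Withdrawing straight up.

```bash
python3 -m inch '[{"slide":[-8,0,0],"rot":[0,0,0]},{"slide":[-20,0,0],"rot":[0,0,0]},{"slide":[-28,0,0],"rot":[0,0,0]},{"slide":[-30,0,0],"rot":[0,0,0]},{"slide":[-30,0,0],"rot":[0,0,0]},{"slide":[-30,0,0],"rot":[0,0,0]},{"slide":[-20,0,0],"rot":[0,0,0]},{"slide":[-10,0,0],"rot":[0,0,0]}]'
python3 -m inch '[{"slide":[0,0,-10],"rot":[0,0,0]},{"slide":[0,0,-20],"rot":[0,0,0]},{"slide":[0,0,-20],"rot":[0,0,0]},{"slide":[0,0,-10],"rot":[0,0,0]},{"slide":[0,0,0],"rot":[0,0,0]},{"slide":[0,0,0],"rot":[0,0,0]},{"slide":[0,0,0],"rot":[0,0,0]},{"slide":[0,0,0],"rot":[0,0,0]}]'
python3 lid.py 15 .026; python3 - <<'E'
from h import *
c=ld('w15');P=cloud(c);x,y,z=P[...,0],P[...,1],P[...,2]
m=(z>.149)&(z<.16)&(abs(x-.45)<.06)&(abs(y+.08)<.06); q=P[m]; print('handletop',len(q),q[:,2].mean(),cv2.minAreaRect(q[:,:2].astype(np.float32)))
hsv=cv2.cvtColor(c['img'],cv2.COLOR_RGB2HSV).astype(int)
m=(hsv[...,1]<80)&(hsv[...,2]<130)&(z<.03)&(z>.006)&(abs(x-.46)<.06)&(abs(y+.08)<.05);q=P[m];print('fork',np.median(q[:,2]),cv2.minAreaRect(q[:,:2].astype(np.float32)))
crop('s15',230,150,420,390,2.5,'c21')
print(monitor.observe()['dq'].round(3))
E
```

```text
clock: 23.9
tcp_pos: [0.4528, -0.0808, 0.2888]
eef_rot: [1.514, 1.567, -0.257]
force: [0.6, -0.5, 1.2]
opening: 0.801
clock: 24.57
tcp_pos: [0.4643, -0.0226, 0.2852]
eef_rot: [-1.186, 1.57, -2.958]
force: [0.7, 0.3, -0.8]
opening: 0.801
w15 0
s15 lid 1897 ((0.4624777138233185, 0.3313576877117157), 0.0735248252749443) 0.02136707563316187 slopes [ 0.00580563 -0.02115362  0.02159837]
 mat hull ((0.46158114075660706, 0.3249315321445465), 0.09340334683656693)
sc15 lid 560 ((0.4570923149585724, 0.32402661442756653), 0.072284035384655) 0.023029304059842937 slopes [0.02250711 0.03073225 0.02304123]
 mat hull ((0.4612535536289215, 0.32712695002555847), 0.09033601731061935)
rot total tool frame rad [-3.873e-01  0.000e+00  1.000e-04]
slide mm (after rot) [  -1.1   34.6 -345. ] slide in present frame [  -1.1  -98.3 -332.5]
t 24.7167 p [ 0.4643 -0.0224  0.2854] yaw_y -11.53 tilt 0.0 F [-0.6 -0.5  0. ] op 0.801
handletop 817 0.1541008174730342 ((0.45221683382987976, -0.08044139295816422), (0.025702904909849167, 0.025755485519766808), 78.35917663574219)
fork 0.009965759383670919 ((0.4656859040260315, -0.07793577760457993), (0.03996540978550911, 0.08839618414640427), 71.70005798339844)
[ 0.002  0.001 -0.002  0.001 -0.001  0.001]
```

View pics/w15.png

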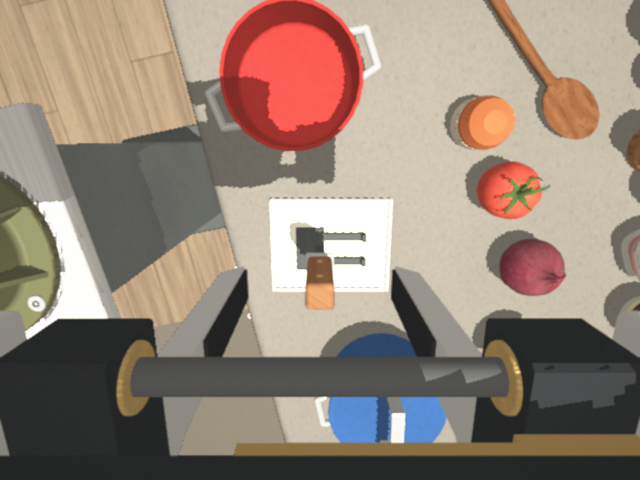

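View pics/c21.png

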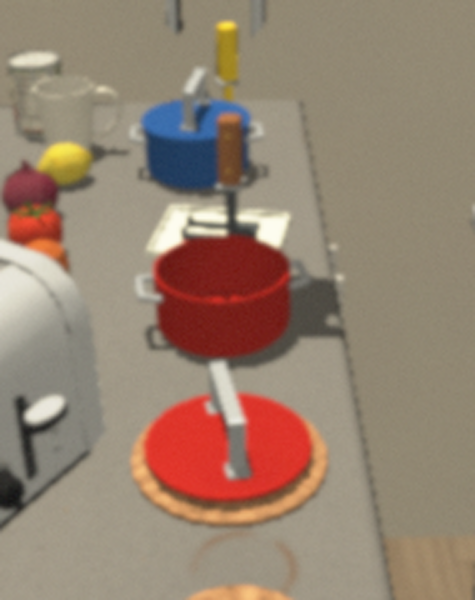

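The lifter stands upright on the tray floor: handle top at z 0.154, foot top at 0.010, foot centre within about 5 mm of the tray centre. The lid lies flat on the mat and the arm is clear and still. Handing in.

```bash
python3 -c "
from rig import env
print(env.sign_off())"
```

```text
the job is handed in; nothing more can be done
None
```

I lifted the red pot's lid by its loop with the wooden-handled lifter, set it on the middle of the larger cork mat, and stood the lifter back on its tray. I handed in at about 24.7 s. The hand-in gives no verdict, so what follows is from my own camera and force readings.

- **Lift:** the lid hung at about z 0.121 m for well over 0.3 s. Its slope measured at most about 0.025 rad, and the wrist force rose by about 3 N. The fingers stayed on the lifter's handle, well above the lid.
- **Lid on the mat:** it lies flat, right way up, and its centre measured within about 6 mm of the mat's centre.
- **Lifter on the tray:** it stands upright on the floor of the tray, with its foot centre about 5 mm or less from the tray's centre.
- **Robot:** the arm is still, clear of everything, and reads about zero force.

**Disagreements:**
- The lid's surface on the mat read z 0.021–0.023, against the 0.026 I expected from its dimensions. This could be the rim lying lower than the top, or depth error.
- The cameras differed by a few mm on the lid's centre.
- The scene camera's final fit showed a lid slope of up to about 0.04 rad. I took that as noise, because the side camera read about 0.02 and an earlier wrist view about 0.01.

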